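Face the dye jar's label forward and wedge it in its carrier

TASK

Get the amber dye jar ready to travel: with a fingertip pressed lightly on its lid near the edge, roll it round on its swivel pad until its label faces squarely out of the carrier's red-edged front. Then take the wooden wedge from the blue rack and drive it, thin end down, into the gap between jar and fence until the jar is clamped tight, the label still facing front. Do not press hard on the glass or tip it, leave the spool, bowl and brush alone, and let go of everything.

Things in the scene. Friction and masses are not known exactly. Their poses are not given: they have to be found in the camera images.
- carrier: Fixed plywood board lying on the bench, 200 (x) x 240 (y) mm, 12 mm thick; origin under its centre, on the swivel pad's axis. Its +x edge is painted red (8 mm more) and is the front, pointing roughly away from the robot.
- pad_top (a point): Centre of the top of the carrier's black swivel pad, 100 mm across, 22 mm above the bench. The pad turns freely about the vertical with slight drag (0.03 N m, about 1 N at the lid's edge); a fingertip drawn round the lid loses some of each stroke to slip and give, often 0.1 to 0.3 rad of turn.
- stop_mid (a point): Point midway between two upright black rubber posts, the jar's stop, at half their height. Posts 20 mm across, tops 105 mm above the bench, at x = -40 and +40 mm, y = 42 mm in the carrier's frame, about 2 mm from the jar as it starts.
- jar_center (a point): Loose amber jar, 92 mm across, 100 mm tall, black flat lid 86 mm across and 16 mm deep; too wide to grip; 0.3 to 0.65 kg. Point on its axis, half-way up (lid top 50 mm above). z up; +x points out through the middle of its label. A white bar on the lid, centre to edge, points the same way. It stands on the swivel pad and turns with it.
- label_mid (a point): Middle of the jar's label, on its side, 42 mm above its bottom: paper with a red middle.
- jar: The same jar; origin at the centre of its underside, axes as for jar_center.
- fence: Fixed brown wooden fence, 100 mm long (x), on the carrier's board at the jar's -y side, clamped at a different distance each time; top 114 mm above the bench. Axes as the carrier's; origin 12 mm above the bench. Its +y face leans back from the jar, 17 mm per 110 mm of height, from 53 to 114 mm above the bench.
- fence_face (a point): Middle of the fence's face at 100 mm above the bench. With the jar pushed against the posts the gap from here to the jar is 14 to 18 mm; at the start 1 to 3 mm less.
- wedge_head (a point): Loose waxed pale wooden wedge, 150 mm long, 34 mm wide (x), 0.07 kg, upright in the blue rack, thin end down. Point: centre of its straight-sided head, which is 40 mm tall, 34 mm in x, 25 mm in y, with a green band. Thin end 130 mm below the point. The +y face is flat and upright all the way, 12.5 mm from the point: it goes against the jar.
- wedge: The same wedge; origin at the thin end, on the +y face. Its -y face slants from 25 mm thickness below the head to 8 mm at the thin end, 17 mm per 110 mm, to fit the fence's leaning face. Driven in, it pushes the jar against the posts, then jams, thin end 25 to 65 mm above the bench. Tight: let go, it still presses jar and fence with over 6 N; a downward push of 15 to 20 N does it.
- rack: Fixed blue wedge rack, base 130 (x) x 110 (y) mm, with an open-topped socket, walls up to 65 mm above the bench, in which the wedge stands loosely (1.5 mm play), thin end 10 mm above the bench. Lift the wedge 60 mm to clear it.
- spool_center (a point): Loose yellow spool, 48 mm across, 66 mm tall, upright; bystander. Point at its centre.
- bowl_center (a point): Loose blue pin bowl, 90 mm across, 40 mm tall; bystander. Point at its centre.
- brush_grip (a point): Loose red brush, 170 mm long, lying; bystander. Point on its handle.
Not all that is in view belongs to the job. Of the things shaped like the wedge, the wooden one is meant.

How it is judged:
On the way, in this order (a step that is already met when the one before it is completed fails the run):
1. a finger bears on the jar (contact force between the fingers and jar above 1 N), for 0.2 s.
2. the jar's label faces the carrier's front, within 10 degrees (angle between the x axis of jar_center and the x axis of carrier, either way round below 0.17 rad and x of label_mid in the frame of carrier above 0.03 m and x of jar_center in the frame of carrier between -0.012 and 0.012 m and y of jar_center in the frame of carrier between -0.012 and 0.012 m and angle between jar_center's own z axis and vertical below 0.08 rad), for 0.3 s.
3. the wedge presses on both the jar and the fence (contact force between wedge and jar above 6 N and contact force between wedge and fence above 6 N and angle between wedge_head's own z axis and vertical below 0.15 rad), for 0.2 s.
At the end, for the whole second after the job is handed in: The jar stands upright (within 4.5 degrees) and within 12 mm of the swivel axis, its label within 10 degrees of the carrier's front; the wedge, thin end down and within 8.5 degrees of upright, is jammed between jar and fence, pressing each with more than 6 N by itself; both are at rest and released (all of step 2 and all of step 3 and linear speed of each of wedge, jar below 0.02 m/s); the robot touches nothing.
It fails at once if the spool is knocked or moved more than 30 mm (distance of spool_center from where it was at the start of the episode above 0.03 m).
It fails at once if the bowl is knocked or moved more than 30 mm (distance of bowl_center from where it was at the start of the episode above 0.03 m).
It fails at once if the brush is knocked or moved more than 30 mm (distance of brush_grip from where it was at the start of the episode above 0.03 m).
It fails at once if the jar is tipped more than 15 degrees (angle between jar_center's own z axis and vertical above 0.26 rad).
It fails at once if the fingers bear on the glass jar with more than 40 N (contact force between the fingers and jar above 40 N).
It also fails if it takes over 72 s, if anything falls off the work surface, if the arm or the gripper's body presses on something with over 40 N, if the wrist force passes 120 N, or if a joint passes its speed limit or range.

ROBOT

A 6-joint arm with a two-finger parallel gripper is mounted at the origin on the work surface. World frame = base frame: x ahead of the robot, y to its left, z up, the work surface at z = 0. Lengths are in m, angles in rad, forces in N, time in s.
With the tool pointing down it reaches from about 0.425 to 0.95 m from the base axis. Payload 14.7 kg.
Tool frame: the origin (TCP) lies between the finger pads; the fingertips stand 22 mm ahead of it and the grasp point (between the pads) lies 3 mm ahead of it; y points along the fingers, x is the direction in which the jaws open and shut, and the axes are right-handed (so a half turn about y gives the same grasp; the last joint's range is limited). The gripper opens to 85 mm and grips with 20 to 120 N. Pads are 22 mm wide; open, the fingers measure 114 mm over their backs; the gripper's body (76 mm by 85 mm) begins 54 mm behind the grasp point. The pads swing forward as they close: fully open they stand 13 mm farther back than shut.
Start: joints at [1.161, 0.48, 1.596, -0, 1.065, -0.047], TCP at [0.231, 0.608, 0.225] pointing down, gripper open.
Joint ranges: [-2.75, 2.75], [-0.82, 2.05], [0.23, 2.67], [-1.56, 4.7], [0.09, 2.69], [-2.92, 2.92]. Speed limits (rad/s): [1.89, 1.89, 2.39, 3.01, 3.01, 3.01].

INTERFACE

Orientations are given as a 3x3 rotation matrix whose columns are the frame's x, y, z axes.
In Python, from bench import ctrl, viewer, order gives the robot as it stands.
- The arm moves only by the shell command python3 -m pendant 'ROWS' [OPENING] [FORCE]. ROWS is JSON, a list of rows, each a list of 6 numbers: the shift along the world's x, y, z in m, then the turn, a rotation vector about the world's x, y, z in rad. In form: [[x, y, z, wx, wy, wz], ...]. A call has 1 to 8 rows; each row shifts and turns the pose as measured when the row begins; what a row does not reach is not made up. A row lasts 1/10 s, in which the tool goes at most 50 mm and 8.59 degrees, less where a joint would pass 70% of its speed; a pose out of reach is approached as far as the arm can. A call is refused whole if a number of a shift passes 0.05 or a number of a turn 0.15, either way. A call with a gripper value outside its range is refused whole. OPENING is the opening, from 0 (shut) to 1 (fully open), set as the call begins (- or left out, the last holds). The fingers move at their own pace and stop on an object; FORCE is the grip in N (left out, the last holds). Time passes only in rows, so rows that do not move let the fingers close. It gives the time, the measured TCP pose, the force and the opening at its end, in the units of the state.
- ctrl.sense(): the state, without advancing time (a new reading comes with each control period).
- viewer.camera(name): name is "scene" or "side" or "wrist"; returns a dict with "image" (480x640x3 uint8, blue, green, red), "camera_matrix" (3x3 intrinsics, pixels), "world_from_camera" (4x4, takes a point from camera to world coordinates); the wrist camera has in their place "tool_from_camera" (4x4, takes a point from camera to tool coordinates, whose origin is the TCP and whose axes are the tool frame's). Camera axes: x right, y down, z forward; pixel columns grow to the right and rows downward; lengths in m; the calibration is good to about 2 mm. A picture is of the moment at which its call begins: read the wrist's pose just before it. There is no depth.
- order.close_job(): hands the job in, once; it reports no verdict.
The state is a dict: "time": time; "qpos": joint angles; "joint_velocities": joint speeds; "tau": joint torques, N m; "ee_pos": TCP position; "tcp_rot": TCP orientation; "contact_force": force on the tool from outside, world axes, zero at the start; "torque": the same for the moment, N m; "gripper_width": finger opening in m.
Only numpy, scipy, OpenCV 4.12 (cv2) and the standard library are available. Lean on these libraries where they do the work, as an engineer would, in place of code of your own. Each camera call takes 0.05 s, during which the arm holds its last target.

## Working session

There is one attempt and no reset: what is moved stays moved. The work goes in short steps, Python scripts to look and compute and a shell command to move; the robot and the scene stay as the last step left them, time stands still between calls to the robot, and variables do not carry over. Pictures are saved under pics/ and viewed, and the job is handed in when it is done.

```bash
ls; mkdir -p pics; python3 - <<'E'
from bench import ctrl, viewer
import cv2, numpy as np
s=ctrl.sense(); print({k:np.round(v,3).tolist() for k,v in s.items()})
for n in ("scene","side","wrist"):
    c=viewer.camera(n); cv2.imwrite(f"pics/{n}0.png",c["image"])
    print(n,np.round(c["camera_matrix"],1).tolist(),np.round(c.get("world_from_camera",c.get("tool_from_camera")),3).tolist())
E
```

```text
pics
{'time': 0.0, 'qpos': [1.161, 0.481, 1.597, 0.0, 1.065, -0.047], 'joint_velocities': [0.002, 0.0, 0.001, -0.0, -0.001, -0.002], 'tau': [0.002, -95.065, -43.018, 0.0, 0.012, -0.0], 'ee_pos': [0.23, 0.607, 0.225], 'tcp_rot': [[0.355, -0.0, -0.935], [0.935, -0.001, 0.355], [-0.001, -1.0, 0.0]], 'contact_force': [0.77, -0.215, 0.42], 'torque': [-0.015, 0.013, -0.002], 'gripper_width': 0.085}
scene [[588.1, 0.0, 303.9], [0.0, 588.1, 242.4], [0.0, 0.0, 1.0]] [[-0.0, 0.675, -0.738, 1.464], [1.0, 0.014, 0.013, -0.037], [0.019, -0.738, -0.674, 0.948], [0.0, 0.0, 0.0, 1.0]]
side [[623.7, 0.0, 331.6], [0.0, 623.7, 247.9], [0.0, 0.0, 1.0]] [[0.77, -0.453, 0.45, -0.174], [-0.638, -0.562, 0.526, -0.86], [0.015, -0.692, -0.722, 1.251], [0.0, 0.0, 0.0, 1.0]]
wrist [[388.8, 0.0, 313.2], [0.0, 388.8, 240.9], [0.0, 0.0, 1.0]] [[1.0, 0.0, 0.001, -0.0], [-0.001, -0.307, 0.952, -0.149], [0.0, -0.952, -0.307, 0.078], [0.0, 0.0, 0.0, 1.0]]
```

View pics/scene0.png

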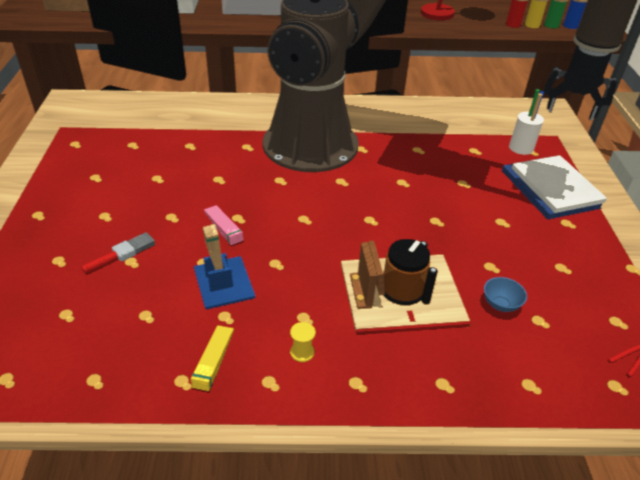

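View pics/side0.png

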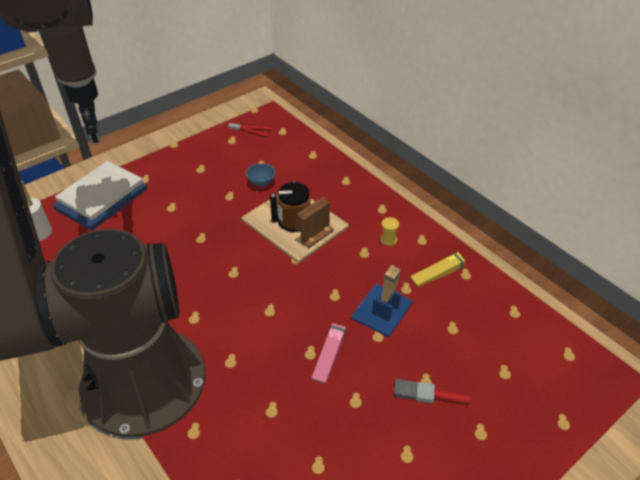

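View pics/wrist0.png

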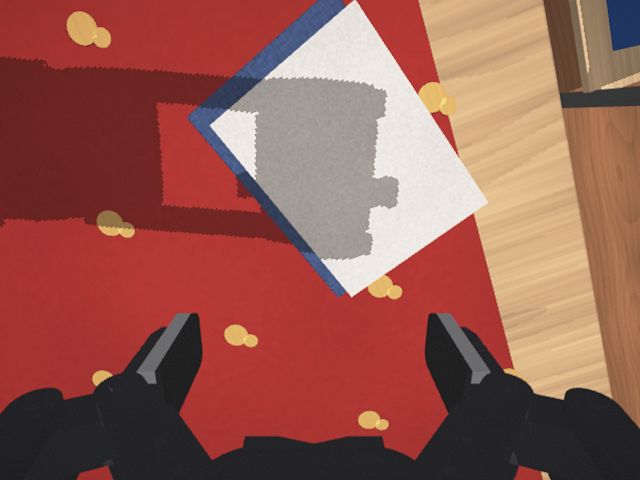

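```bash
python3 - <<'E'
import cv2
s=cv2.imread("pics/scene0.png"); d=cv2.imread("pics/side0.png")
def crop(im,x,y,w,h,f,n): cv2.imwrite(n,cv2.resize(im[y:y+h,x:x+w],None,fx=f,fy=f,interpolation=cv2.INTER_CUBIC))
crop(s,330,220,150,115,5,"pics/c1.png")
crop(s,185,200,110,115,5,"pics/c2.png")
crop(d,235,170,120,100,6,"pics/c3.png")
crop(d,340,250,90,95,6,"pics/c4.png")
E
```

```text
(no output)
```

View pics/c1.png

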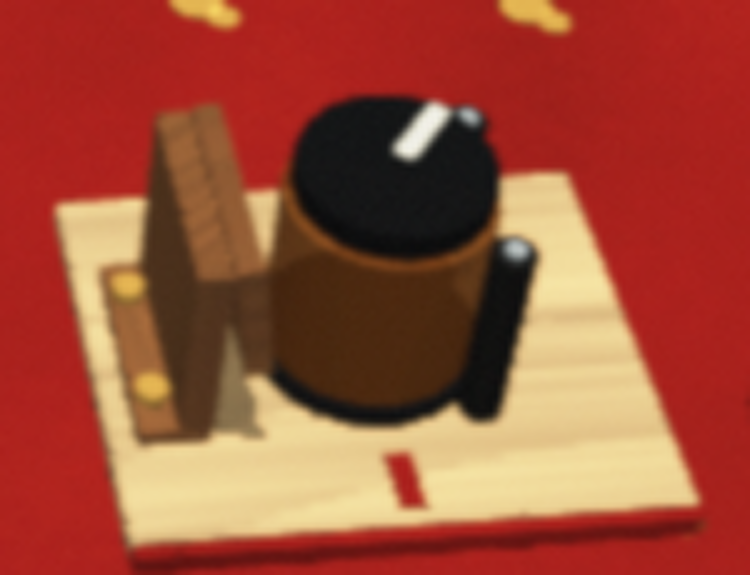

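View pics/c2.png

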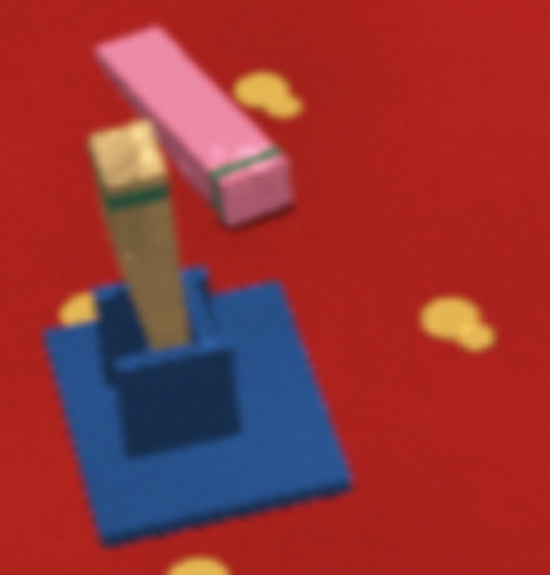

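View pics/c3.png

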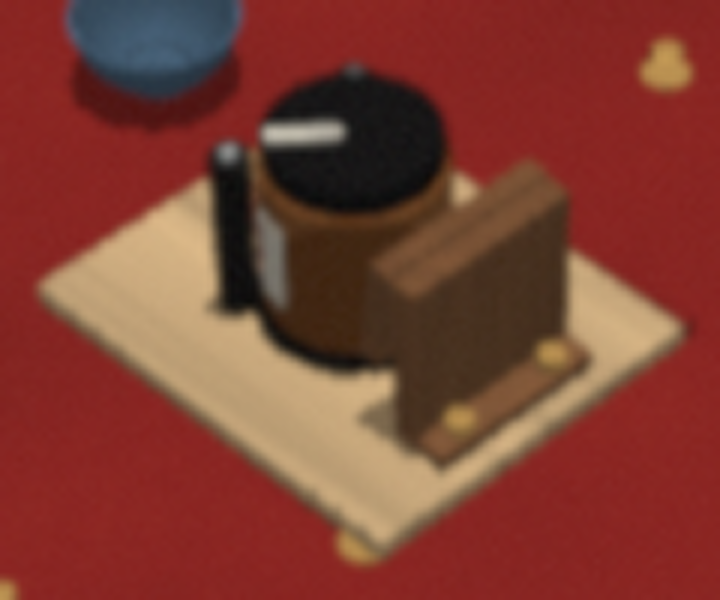

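View pics/c4.png

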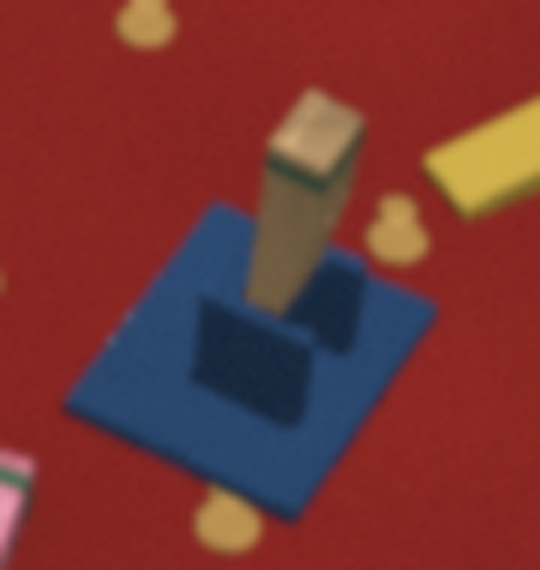

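```bash
cat > h.py <<'E'
from bench import ctrl, viewer
import cv2, numpy as np
CAL={'scene':([588.1,303.9,242.4],)}
def setup():
    pass
def rayp(c,uv,z,T=None):
    K=c["camera_matrix"]; T=c["world_from_camera"] if T is None else T
    uv=np.atleast_2d(np.array(uv,float))
    d=np.c_[uv,np.ones(len(uv))]@np.linalg.inv(K).T@T[:3,:3].T
    o=T[:3,3]; t=(z-o[2])/d[:,2]
    return o+d*t[:,None]
def proj(c,P,T=None):
    T=c["world_from_camera"] if T is None else T
    p=(np.atleast_2d(P)-T[:3,3])@T[:3,:3]; q=p@c["camera_matrix"].T
    return q[:,:2]/q[:,2:]
def wristcam():
    s=ctrl.sense(); c=viewer.camera("wrist")
    M=np.eye(4); M[:3,:3]=s["tcp_rot"]; M[:3,3]=s["ee_pos"]
    return c, M@c["tool_from_camera"]
E
python3 - <<'E'
from h import *
import pickle
S=viewer.camera("scene"); D=viewer.camera("side")
pickle.dump((S,D),open("cams.pkl","wb"))
np.set_printoptions(precision=4,suppress=True)
a=lambda L,f,o: np.array(L)/f+o
print("carrier S",rayp(S,a([(55,205),(568,173),(700,508),(130,550)],5,(330,220)),.012))
print("carrier D (FL?)",rayp(D,a([(40,285),(385,548),(688,328)],6,(235,170)),.012))
print("bar S",rayp(S,a([(408,152),(435,105)],5,(330,220)),.122))
print("bar D",rayp(D,a([(340,131),(265,133)],6,(235,170)),.122))
print("lid S LR",rayp(S,a([(293,165),(497,190)],5,(330,220)),.122))
print("wedge top S",rayp(S,a([(90,135),(150,122),(168,182),(107,195)],5,(185,200)),.16))
print("wedge top D",rayp(D,a([(313,88),(363,120),(325,180),(268,148)],6,(340,250)),.16))
print("rack S",rayp(S,a([(45,330),(280,285),(350,485),(105,540)],5,(185,200)),.01))
print("fence top S",rayp(S,a([(158,115),(215,104),(272,268),(200,280)],5,(330,220)),.114))
print("fence top D",rayp(D,a([(370,268),(415,298),(570,195),(528,160)],6,(235,170)),.114))
print("posts S top",rayp(S,a([(518,247),(470,115)],5,(330,220)),.105))
print("spool,bowl",rayp(S,[(303,332),(505,290)],.05))
E
```

```text
carrier S [[0.5007 0.066  0.012 ]
 [0.4747 0.3056 0.012 ]
 [0.6754 0.3252 0.012 ]
 [0.7013 0.0872 0.012 ]]
carrier D (FL?) [[0.4735 0.2974 0.012 ]
 [0.4977 0.058  0.012 ]
 [0.6965 0.08   0.012 ]]
bar S [[0.5798 0.2012 0.122 ]
 [0.5506 0.2165 0.122 ]]
bar D [[0.5798 0.194  0.122 ]
 [0.5523 0.2143 0.122 ]]
lid S LR [[0.5885 0.1528 0.122 ]
 [0.6017 0.2345 0.122 ]]
wedge top S [[ 0.5594 -0.2268  0.16  ]
 [ 0.5508 -0.2034  0.16  ]
 [ 0.5874 -0.1922  0.16  ]
 [ 0.5956 -0.2155  0.16  ]]
wedge top D [[ 0.5821 -0.1983  0.16  ]
 [ 0.5856 -0.2229  0.16  ]
 [ 0.5526 -0.236   0.16  ]
 [ 0.5467 -0.2101  0.16  ]]
rack S [[ 0.5214 -0.2663  0.01  ]
 [ 0.4901 -0.163   0.01  ]
 [ 0.6129 -0.1234  0.01  ]
 [ 0.6457 -0.2241  0.01  ]]
fence top S [[0.5505 0.1008 0.114 ]
 [0.5431 0.1255 0.114 ]
 [0.64   0.1398 0.114 ]
 [0.6473 0.1105 0.114 ]]
fence top D [[0.54   0.1199 0.114 ]
 [0.5437 0.0922 0.114 ]
 [0.6397 0.1015 0.114 ]
 [0.6399 0.1318 0.114 ]]
posts S top [[0.6173 0.2434 0.105 ]
 [0.5379 0.2358 0.105 ]]
spool,bowl [[ 0.7388 -0.0212  0.05  ]
 [ 0.6203  0.4024  0.05  ]]
```

```bash
python3 -m pendant '[[0.03,-0.03,0.01,0,0,-0.14],[0.03,-0.03,0.01,0,0,-0.14],[0.03,-0.03,0.01,0,0,-0.14],[0.03,-0.03,0.01,0,0,-0.14],[0.03,-0.03,0.01,0,0,-0.14],[0.03,-0.03,0.01,0,0,-0.14],[0.03,-0.03,0.01,0,0,-0.14],[0.03,-0.03,0.01,0,0,-0.12]]' 1
```

```text
time: 1.05
ee_pos: [0.473, 0.3606, 0.3057]
tcp_rot: [[0.997, -0.003, -0.075], [0.075, 0.001, 0.997], [-0.003, -1.0, 0.001]]
contact_force: [0.6, 0.6, -0.1]
gripper_width: 0.0854
```

```bash
python3 -m pendant '[[0.03,-0.03,0,0,0,0.03],[0.03,-0.03,0,0,0,0],[0.03,-0.03,0,0,0,0],[0.025,-0.03,0,0,0,0],[0,0,0,0,0,0],[0,0,0,0,0,0]]'; python3 - <<'E'
from h import *
c,T=wristcam(); cv2.imwrite("pics/w1.png",c["image"]); np.save("T1.npy",T)
E
```

```text
time: 1.65
ee_pos: [0.5962, 0.2304, 0.3073]
tcp_rot: [[0.996, 0.0, -0.094], [0.094, 0.001, 0.996], [0.0, -1.0, 0.001]]
contact_force: [-0.3, -0.8, 1.1]
gripper_width: 0.0858
```

View pics/w1.png

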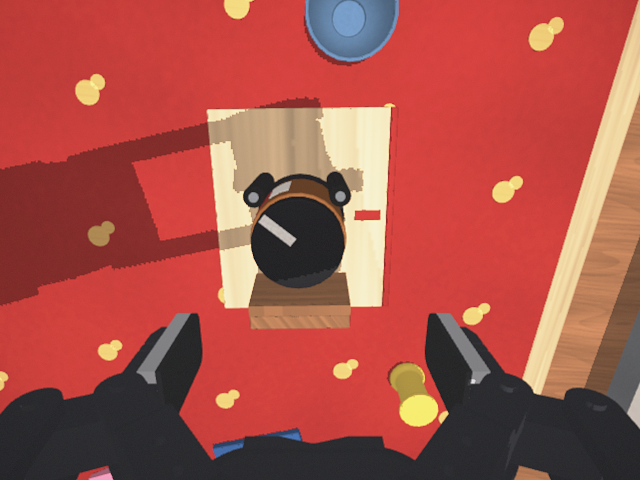

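```bash
python3 - <<'E'
import cv2
s=cv2.imread("pics/w1.png")
cv2.imwrite("pics/w1c.png",cv2.resize(s[95:340,195:405],None,fx=3.6,fy=2.4,interpolation=cv2.INTER_CUBIC) if 0 else cv2.resize(s[95:340,195:405],None,fx=2.4,fy=2.4,interpolation=cv2.INTER_CUBIC))
cv2.imwrite("pics/w1d.png",cv2.resize(s[165:340,235:365],None,fx=3.4,fy=3.4,interpolation=cv2.INTER_CUBIC))
E
```

```text
(no output)
```

View pics/w1c.png

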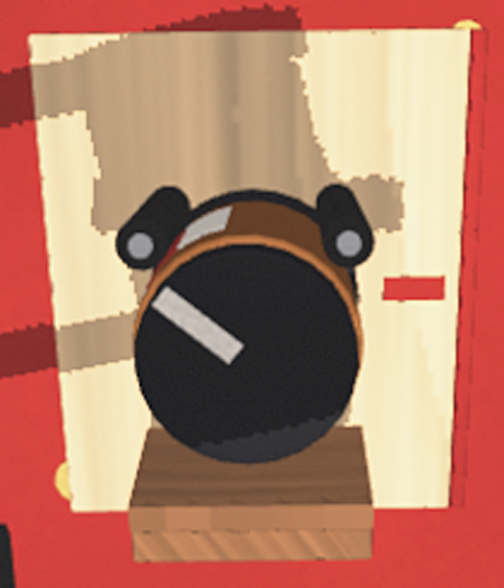

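View pics/w1d.png

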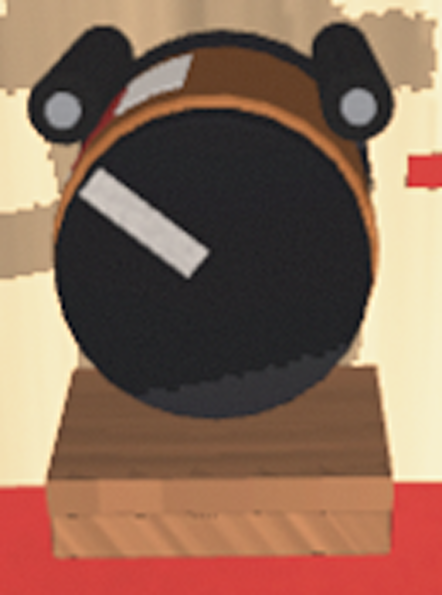

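```bash
python3 - <<'E'
from h import *
import pickle
np.set_printoptions(precision=4,suppress=True)
T=np.load("T1.npy"); c={"camera_matrix":pickle.load(open("cams.pkl","rb"))[0]["camera_matrix"]}
c=viewer.camera("wrist")
a=lambda L,f,o: np.array(L)/f+o
C=rayp(c,a([(28,33),(470,29),(450,507),(70,510)],2.4,(195,95)),.012,T); print("carrier BR,FR,FL,BL (no red)",C)
d=lambda L,z: rayp(c,a(L,3.4,(235,165)),z,T)
print("lid c",d([(214,262)],.122),"LR",d([(55,262),(373,262)],.122),"TB",d([(214,107),(214,418)],.122))
b=d([(202,262),(88,180)],.122); print("bar",b, np.degrees(np.arctan2(*(b[1]-b[0])[1::-1])))
print("posts",d([(62,110),(358,107)],.105))
print("fence top",d([(48,478),(392,478),(392,556),(52,556)],.114))
x=C[1]-C[0];x2=C[2]-C[3];y=C[0]-C[3];y2=C[1]-C[2]
print([np.arctan2(v[1],v[0]) for v in(x,x2)],[np.arctan2(-v[0],v[1]) for v in(y,y2)], C.mean(0))
E
```

```text
carrier BR,FR,FL,BL (no red) [[0.4743 0.3049 0.012 ]
 [0.6727 0.3254 0.012 ]
 [0.6992 0.0875 0.012 ]
 [0.499  0.0668 0.012 ]]
lid c [[0.5863 0.1988 0.122 ]] LR [[0.5442 0.1948 0.122 ]
 [0.6285 0.2028 0.122 ]] TB [[0.5829 0.2405 0.122 ]
 [0.5901 0.1535 0.122 ]]
bar [[0.5831 0.1985 0.122 ]
 [0.5517 0.2181 0.122 ]] 148.00108460591863
posts [[0.5418 0.2323 0.105 ]
 [0.6212 0.2407 0.105 ]]
fence top [[0.5441 0.1265 0.114 ]
 [0.6426 0.1359 0.114 ]
 [0.6458 0.1106 0.114 ]
 [0.5464 0.1012 0.114 ]]
[np.float64(0.10301921121610387), np.float64(0.103012923674508)] [np.float64(0.10370163604220031), np.float64(0.11128257216494877)] [0.5863 0.1961 0.012 ]
```

```bash
python3 -m pendant '[[-0.013,-0.006,-0.035,0,0,0],[-0.013,-0.006,-0.035,0,0,0],[-0.013,-0.005,-0.035,0,0,0],[0,0,-0.02,0,0,0],[0,0,0,0,0,0],[0,0,0,0,0,0],[0,0,0,0,0,0]]' 0; python3 -c "
from bench import ctrl;print(ctrl.sense()['contact_force'],ctrl.sense()['qpos'])"
```

```text
time: 2.45
ee_pos: [0.5515, 0.2211, 0.1822]
tcp_rot: [[0.994, 0.004, -0.105], [0.105, 0.004, 0.994], [0.005, -1.0, 0.003]]
contact_force: [0.3, -0.0, 0.3]
gripper_width: -0.0001
[ 0.27685036 -0.04225496  0.2865526 ] [0.32886639 0.44662697 1.77740354 0.00276177 0.91223555 0.22216326]
```

```bash
python3 -m pendant '[[0.006,-0.008,-0.01,0,0,0],[0,0,-0.01,0,0,0],[0,0,-0.008,0,0,0],[0,0,0,0,0,0]]'; python3 -m pendant '[[0,0,-0.002,0,0,0],[0,0,-0.002,0,0,0]]'
```

```text
time: 2.85
ee_pos: [0.5602, 0.2133, 0.1547]
tcp_rot: [[0.994, 0.009, -0.105], [0.105, 0.005, 0.994], [0.01, -1.0, 0.004]]
contact_force: [-0.1, -0.1, -0.5]
gripper_width: 0.0002
time: 3.05
ee_pos: [0.5603, 0.2131, 0.1504]
tcp_rot: [[0.994, 0.009, -0.105], [0.105, 0.005, 0.994], [0.01, -1.0, 0.004]]
contact_force: [0.6, 0.1, -0.1]
gripper_width: 0.0003
```

```bash
python3 -m pendant '[[0,0,-0.002,0,0,0],[0,0,-0.002,0,0,0]]';python3 -m pendant '[[0,0,-0.002,0,0,0]]';python3 -m pendant '[[0,0,-0.001,0,0,0]]'
```

```text
time: 3.25
ee_pos: [0.5604, 0.2132, 0.1462]
tcp_rot: [[0.994, 0.009, -0.105], [0.105, 0.005, 0.994], [0.01, -1.0, 0.004]]
contact_force: [-0.5, -0.2, 0.4]
gripper_width: -0.0002
time: 3.35
ee_pos: [0.5605, 0.2133, 0.1442]
tcp_rot: [[0.994, 0.009, -0.105], [0.105, 0.006, 0.994], [0.01, -1.0, 0.004]]
contact_force: [0.6, -0.6, -0.4]
gripper_width: -0.0001
time: 3.45
ee_pos: [0.5604, 0.2133, 0.143]
tcp_rot: [[0.994, 0.009, -0.105], [0.105, 0.005, 0.994], [0.01, -1.0, 0.004]]
contact_force: [-0.7, -0.1, -0.3]
gripper_width: 0.0001
```

```bash
for i in 1 2 3; do python3 -m pendant '[[0,0,-0.001,0,0,0]]'|egrep 'ee_pos|force';done
```

```text
ee_pos: [0.5604, 0.2134, 0.1419]
contact_force: [0.6, -0.4, -0.5]
ee_pos: [0.5604, 0.2134, 0.1409]
contact_force: [-0.0, 0.6, 0.7]
ee_pos: [0.5605, 0.2134, 0.1399]
contact_force: [-0.1, 0.1, -0.4]
```

```bash
python3 - <<'E'
from h import *
d=viewer.camera("side")["image"]; s=viewer.camera("scene")["image"]
f=lambda im,x,y: cv2.resize(im[y:y+140,x:x+130],None,fx=3,fy=3,interpolation=cv2.INTER_CUBIC)
cv2.imwrite("pics/d2.png",np.hstack([f(d,235,110),f(s,340,160)]))
E
```

```text
(no output)
```

View pics/d2.png

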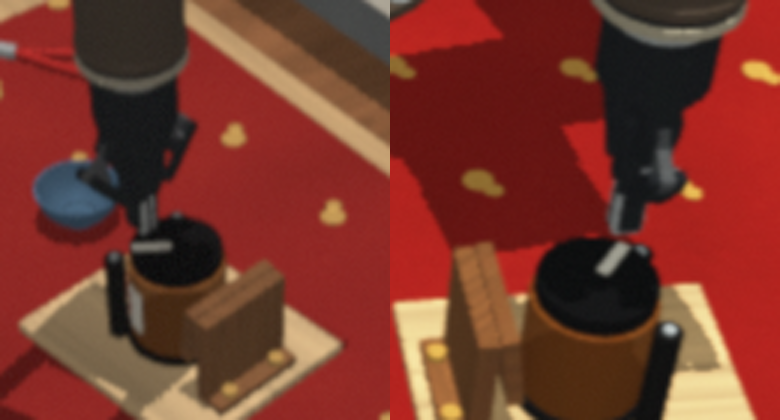

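```bash
for i in 1 2 3 4 5; do python3 -m pendant '[[0,0,-0.001,0,0,0]]'|egrep 'ee_pos|force';done
```

```text
ee_pos: [0.5605, 0.2134, 0.1389]
contact_force: [-0.1, 0.5, 0.2]
ee_pos: [0.5605, 0.2134, 0.1378]
contact_force: [0.1, 0.6, -0.3]
ee_pos: [0.5605, 0.2134, 0.1368]
contact_force: [1.1, -0.1, -0.0]
ee_pos: [0.5605, 0.2134, 0.1357]
contact_force: [1.2, -0.5, -0.7]
ee_pos: [0.5605, 0.2134, 0.1346]
contact_force: [-0.4, 0.3, -0.3]
```

```bash
python3 - <<'E'
from h import *
np.set_printoptions(precision=4,suppress=True)
s=ctrl.sense(); p=s["ee_pos"]; R=s["tcp_rot"]
S=viewer.camera("scene");D=viewer.camera("side")
for o in (0,.003,.013,.022): print(o, proj(S,p+R[:,1]*o), proj(D,p+R[:,1]*o))
print(proj(S,[.5605,.2134,.122]),proj(D,[.5605,.2134,.122]))
f=lambda im,x,y: cv2.resize(im[y:y+80,x:x+80],None,fx=5,fy=5,interpolation=cv2.INTER_CUBIC)
cv2.imwrite("pics/d3.png",np.hstack([f(D["image"],255,155),f(S["image"],380,200)]))
c,T=wristcam();cv2.imwrite("pics/w3.png",c["image"])
E
```

```text
0 [[417.0991 239.6879]] [[281.5769 187.587 ]]
0.003 [[416.8937 240.7692]] [[281.6295 188.416 ]]
0.013 [[416.2141 244.3481]] [[281.804  191.1638]]
0.022 [[415.6087 247.536 ]] [[281.9597 193.6168]]
[[416.1922 244.1632]] [[281.7745 191.0925]]
```

View pics/d3.png

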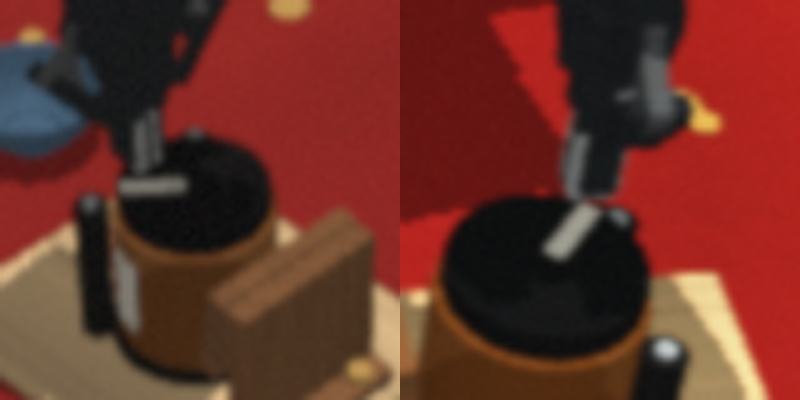

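View pics/w3.png

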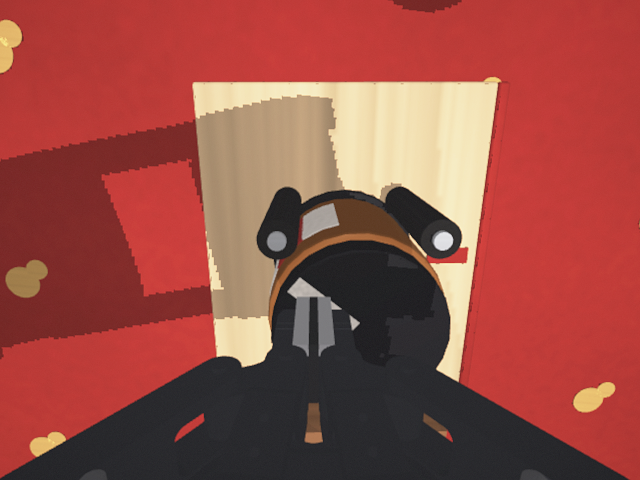

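```bash
for i in 1 2 3 4 5; do python3 -m pendant '[[0,0,-0.001,0,0,0]]'|egrep 'ee_pos|force';done
```

```text
ee_pos: [0.5605, 0.2134, 0.1337]
contact_force: [-0.0, -1.1, 0.5]
ee_pos: [0.5606, 0.2134, 0.1327]
contact_force: [-0.5, 1.1, -0.3]
ee_pos: [0.5606, 0.2134, 0.1316]
contact_force: [0.0, -0.1, 0.2]
ee_pos: [0.5606, 0.2134, 0.1305]
contact_force: [0.1, -0.2, 0.3]
ee_pos: [0.5606, 0.2134, 0.1294]
contact_force: [1.5, 0.5, -0.3]
```

```bash
for i in 1 2 3 4 5 6; do python3 -m pendant '[[0,0,-0.001,0,0,0]]'|egrep 'ee_pos|force';done
```

```text
ee_pos: [0.5606, 0.2134, 0.1283]
contact_force: [0.6, 0.0, 0.6]
ee_pos: [0.5605, 0.2134, 0.1272]
contact_force: [-0.1, 0.0, 0.6]
ee_pos: [0.5606, 0.2134, 0.1261]
contact_force: [-0.0, 0.1, -0.5]
ee_pos: [0.5605, 0.2134, 0.125]
contact_force: [0.2, -0.8, -0.4]
ee_pos: [0.5605, 0.2134, 0.1239]
contact_force: [-0.3, 0.0, -0.3]
ee_pos: [0.5606, 0.2134, 0.1228]
contact_force: [0.1, -0.6, 0.5]
```

```bash
python3 - <<'E'
from h import *
S=viewer.camera("scene");D=viewer.camera("side")
f=lambda im,x,y: cv2.resize(im[y:y+80,x:x+80],None,fx=5,fy=5,interpolation=cv2.INTER_CUBIC)
c,T=wristcam()
cv2.imwrite("pics/d4.png",np.hstack([f(D["image"],255,155),f(S["image"],380,200)]))
cv2.imwrite("pics/w4.png",c["image"])
E
```

```text
(no output)
```

View pics/d4.png

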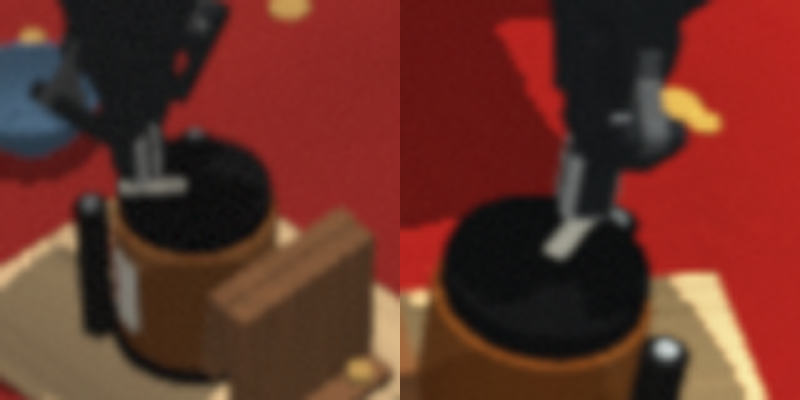

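View pics/w4.png

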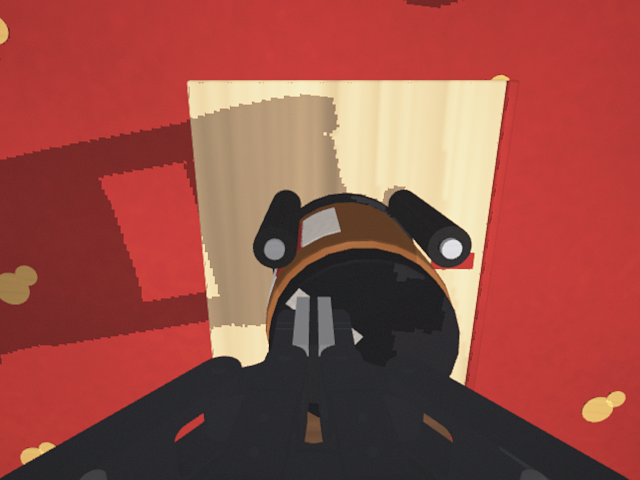

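```bash
for i in 1 2 3 4 5 6; do python3 -m pendant '[[0,0,-0.001,0,0,0]]'|egrep 'ee_pos|force';done
```

```text
ee_pos: [0.5606, 0.2134, 0.1219]
contact_force: [-0.2, -0.2, -0.3]
ee_pos: [0.5607, 0.2134, 0.1209]
contact_force: [0.1, -0.9, 0.1]
ee_pos: [0.5607, 0.2135, 0.1198]
contact_force: [-1.4, 0.1, 0.2]
ee_pos: [0.5607, 0.2135, 0.1187]
contact_force: [-0.5, 0.1, -0.4]
ee_pos: [0.5607, 0.2134, 0.1176]
contact_force: [0.0, -0.4, -0.3]
ee_pos: [0.5606, 0.2134, 0.1165]
contact_force: [0.4, 0.3, -0.6]
```

```bash
for i in 1 2 3 4 5 6; do python3 -m pendant '[[0,0,-0.001,0,0,0]]'|egrep 'ee_pos|force';done
```

```text
ee_pos: [0.5609, 0.2137, 0.116]
contact_force: [-6.5, 2.0, 24.8]
ee_pos: [0.5611, 0.214, 0.116]
contact_force: [-6.2, 0.7, 24.7]
ee_pos: [0.5613, 0.2143, 0.116]
contact_force: [-5.8, -0.3, 18.7]
ee_pos: [0.5615, 0.2146, 0.1161]
contact_force: [-4.6, -1.3, 16.2]
ee_pos: [0.5617, 0.2148, 0.1161]
contact_force: [-4.6, -0.5, 15.9]
ee_pos: [0.5619, 0.215, 0.1161]
contact_force: [-5.0, -0.4, 17.3]
```

```bash
python3 - <<'E'
from h import *
s=ctrl.sense();print(s['time'],s['contact_force'],s['torque'],s['tcp_rot'].round(3).tolist() if hasattr(s['tcp_rot'],'round') else s['tcp_rot'])
S=viewer.camera("scene");D=viewer.camera("side")
f=lambda im,x,y: cv2.resize(im[y:y+80,x:x+80],None,fx=5,fy=5,interpolation=cv2.INTER_CUBIC)
c,T=wristcam()
cv2.imwrite("pics/d5.png",np.hstack([f(D["image"],255,155),f(S["image"],380,200)]))
cv2.imwrite("pics/w5.png",c["image"])
E
```

```text
6.95 [-4.99467386 -0.44431412 17.25723217] [-0.09126065  0.7699475  -0.08639948] [[0.994, 0.015, -0.105], [0.104, 0.009, 0.994], [0.015, -1.0, 0.007]]
```

View pics/d5.png

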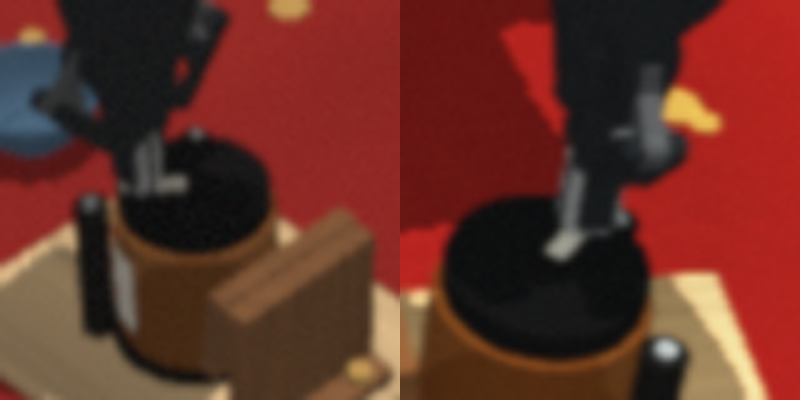

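View pics/w5.png

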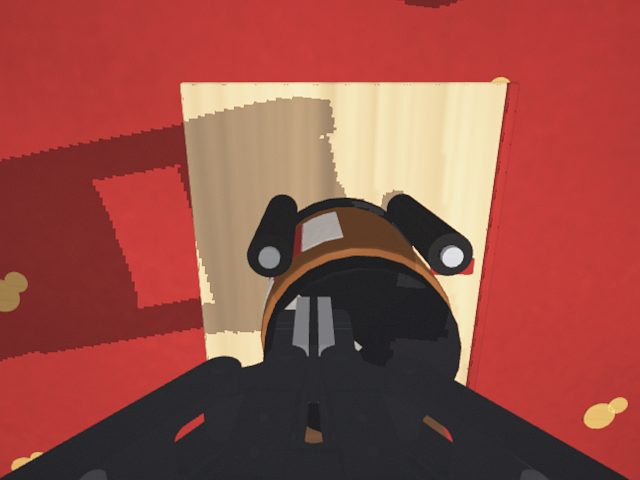

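```bash
python3 -m pendant '[[0,0,-0.0003,0,0,0],[0.0035,0.0039,-0.0003,0,0,0],[0.0041,0.0032,-0.0003,0,0,0]]'
```

```text
time: 7.4
ee_pos: [0.5697, 0.2223, 0.1162]
tcp_rot: [[0.994, 0.015, -0.104], [0.104, 0.009, 0.995], [0.016, -1.0, 0.007]]
contact_force: [-1.5, -0.3, 6.9]
gripper_width: -0.0002
```

```bash
python3 -m pendant '[[0.0046,0.0024,-0.0003,0,0,0],[0.0049,0.0016,-0.0003,0,0,0],[0.0051,0.0007,-0.0003,0,0,0],[0.0052,-0.0002,-0.0003,0,0,0]]'; python3 - <<'E'
from h import *
c,T=wristcam();cv2.imwrite("pics/w6.png",c["image"])
E
```

```text
time: 7.8
ee_pos: [0.5922, 0.2289, 0.1161]
tcp_rot: [[0.994, 0.017, -0.105], [0.105, 0.01, 0.994], [0.018, -1.0, 0.008]]
contact_force: [-2.2, -1.5, 8.6]
gripper_width: 0.0
```

View pics/w6.png

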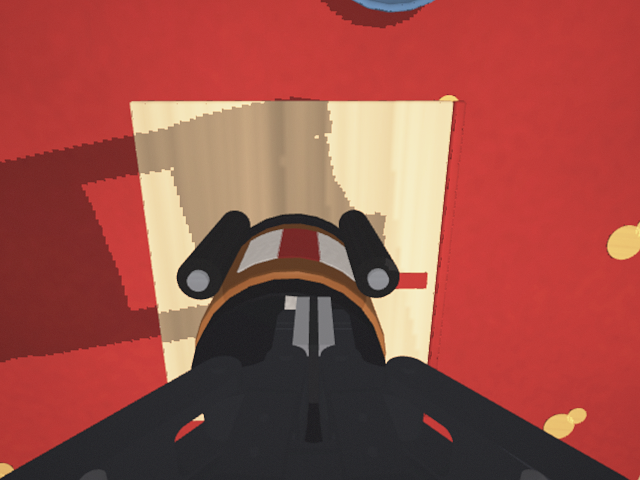

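```bash
python3 -m pendant '[[0.0052,-0.0019,-0.0003,0,0,0],[0.0049,-0.0026,-0.0003,0,0,0],[0.0044,-0.0034,-0.0003,0,0,0],[0.0038,-0.0039,-0.0003,0,0,0]]'; python3 - <<'E'
from h import *
c,T=wristcam();cv2.imwrite("pics/w7.png",c["image"])
E
```

```text
time: 8.25
ee_pos: [0.6143, 0.2191, 0.1161]
tcp_rot: [[0.994, 0.02, -0.106], [0.105, 0.011, 0.994], [0.021, -1.0, 0.009]]
contact_force: [-2.8, -0.2, 8.9]
gripper_width: -0.0001
```

View pics/w7.png

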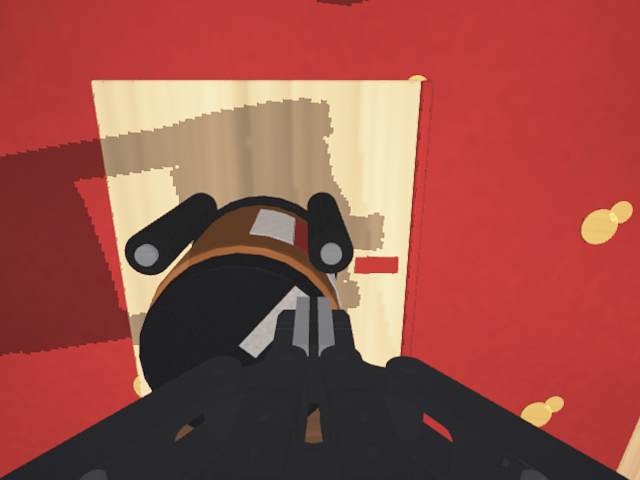

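```bash
python3 -m pendant '[[0.0025,-0.0054,-0.0003,0,0,0],[0.0017,-0.0055,-0.0003,0,0,0],[0.0007,-0.0057,-0.0003,0,0,0],[-0.0001,-0.0058,-0.0003,0,0,0]]'; python3 - <<'E'
from h import *
c,T=wristcam();cv2.imwrite("pics/w8.png",c["image"]);np.save("T8.npy",T)
E
```

```text
time: 8.7
ee_pos: [0.6231, 0.1983, 0.1162]
tcp_rot: [[0.994, 0.025, -0.106], [0.106, 0.013, 0.994], [0.026, -1.0, 0.01]]
contact_force: [-1.0, 1.4, 8.5]
gripper_width: 0.0
```

View pics/w8.png

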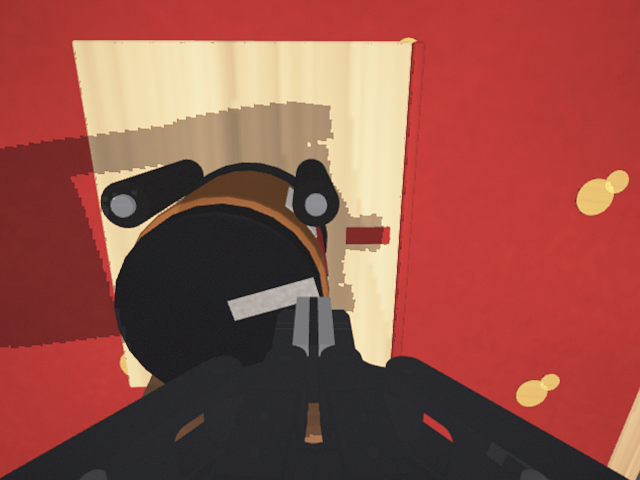

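```bash
cat >> h.py <<'E'
def bar(a,b,T,c,z=.122):
    p=rayp(c,[a,b],z,T); d=p[1]-p[0]; return p.round(4).tolist(), np.degrees(np.arctan2(d[1],d[0]))
E
python3 - <<'E'
from h import *
c=viewer.camera("wrist");T=np.load("T8.npy"); print(bar((232,312),(316,287),T,c)); print(bar((228,302),(311,279),T,c)); print(bar((236,321),(318,298),T,c))
E
```

```text
([[0.5905, 0.1963, 0.122], [0.6236, 0.2106, 0.122]], np.float64(23.411035349471405))
([[0.5887, 0.2007, 0.122], [0.6213, 0.2139, 0.122]], np.float64(22.15435720652687))
([[0.5923, 0.1923, 0.122], [0.625, 0.2059, 0.122]], np.float64(22.53942869224719))
```

```bash
python3 -m pendant '[[-0.0006,-0.0057,-0.0003,0,0,0],[-0.0012,-0.0055,-0.0003,0,0,0]]'; python3 - <<'E'
from h import *
c,T=wristcam();cv2.imwrite("pics/w9.png",c["image"]);np.save("T9.npy",T)
E
```

```text
time: 9.0
ee_pos: [0.623, 0.1878, 0.1162]
tcp_rot: [[0.994, 0.027, -0.106], [0.105, 0.014, 0.994], [0.028, -1.0, 0.011]]
contact_force: [-1.4, 1.8, 7.1]
gripper_width: -0.0
```

View pics/w9.png

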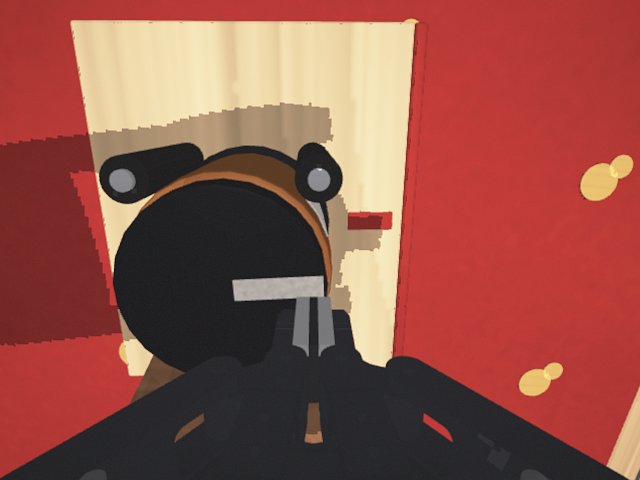

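```bash
python3 - <<'E'
from h import *
c=viewer.camera("wrist");T=np.load("T9.npy"); print(bar((233,281),(323,276.5),T,c)); print(bar((235,301),(324,297),T,c)); print(np.degrees(.105), proj(c,[[.5863,.1961,.122]],T))
cp=rayp(c,[[72,21],[416,23]],.012,T); print(cp)
E
```

```text
([[0.5902, 0.1996, 0.122], [0.6258, 0.2049, 0.122]], np.float64(8.481445499750306))
([[0.5914, 0.1909, 0.122], [0.6272, 0.196, 0.122]], np.float64(8.115701791400472))
6.016056848873644 [[222.88259852 288.24424917]]
[[0.4751392  0.30384699 0.012     ]
 [0.67305421 0.32508697 0.012     ]]
```

```bash
python3 -m pendant '[[-0.0003,-0.0016,-0.0003,0,0,0],[0,0,0.001,0,0,0],[0,0,0.01,0,0,0],[0,0,0.03,0,0,0],[0,0.01,0.05,-0.02,0.025,0],[0,0.015,0.05,0,0,0],[-0.02,0.015,0.04,0,0,0],[0,0,0,0,0,0]]';  python3 - <<'E'
from h import *
c,T=wristcam();cv2.imwrite("pics/w10.png",c["image"]);np.save("T10.npy",T)
E
```

```text
time: 9.9
ee_pos: [0.6021, 0.2276, 0.3041]
tcp_rot: [[0.995, -0.001, -0.104], [0.104, -0.007, 0.995], [-0.002, -1.0, -0.006]]
contact_force: [0.7, 0.0, 0.3]
gripper_width: 0.0001
```

View pics/w10.png

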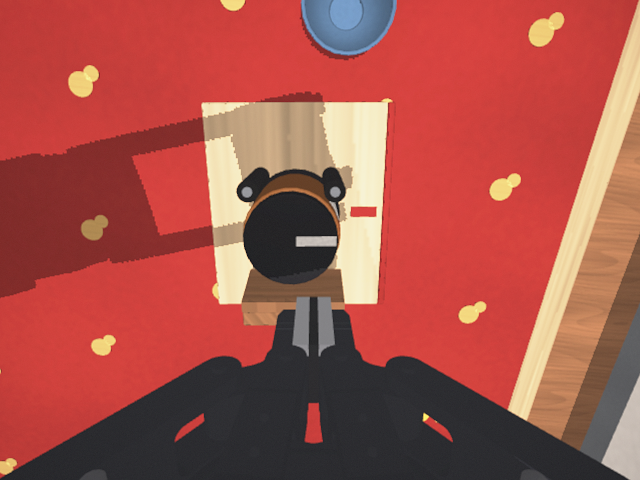

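```bash
python3 - <<'E'
from h import *
np.set_printoptions(precision=4,suppress=True)
c=viewer.camera("wrist");T=np.load("T10.npy")
im=cv2.imread("pics/w10.png")
cv2.imwrite("pics/w10d.png",cv2.resize(im[160:310,230:360],None,fx=4,fy=4,interpolation=cv2.INTER_CUBIC))
m=(im.min(2)>150)&(im.max(2)-im.min(2)<30)
n,l,st,ce=cv2.connectedComponentsWithStats(m.astype(np.uint8))
for i in range(1,n):
    x,y,w,h,a=st[i]
    if 285<x+w/2<345 and 225<y+h/2<255: 
        pts=np.argwhere(l==i)[:,::-1]; W=rayp(c,pts,.122,T)[:,:2]
        u,s,vt=np.linalg.svd(W-W.mean(0)); print(a,W.mean(0),np.degrees(np.arctan2(vt[0,1],vt[0,0])),W.min(0),W.max(0))
print(rayp(c,[[202,103],[388,102],[377,303],[218,303]],.012,T))
E
```

```text
363 [0.6086 0.1982] -173.04152090083653 [0.591  0.1925] [0.6257 0.2043]
[[0.4749 0.3039 0.012 ]
 [0.6726 0.3256 0.012 ]
 [0.6979 0.0883 0.012 ]
 [0.4985 0.0672 0.012 ]]
```

View pics/w10d.png

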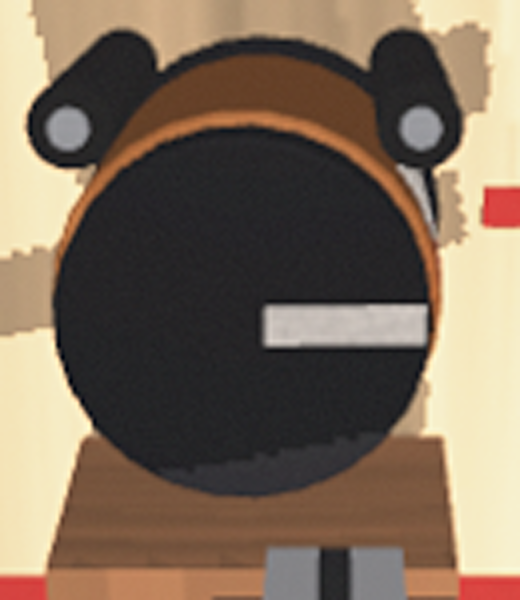

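```bash
python3 -m pendant '[[-0.002,-0.045,0.01,0,0,0.1],[-0.002,-0.045,0.01,0,0,0.1],[-0.002,-0.045,0.01,0,0,0],[-0.002,-0.045,0,0,0,0],[-0.002,-0.045,0,0,0,0],[-0.002,-0.045,0,0,0,0],[-0.002,-0.045,0,0,0,0],[-0.002,-0.045,0,0,0,0]]' 0.9 30;python3 -m pendant '[[0,-0.02,0,0,0,0],[0,0,0,0,0,0]]';  python3 - <<'E'
from h import *
c,T=wristcam();cv2.imwrite("pics/w11.png",c["image"]);np.save("T11.npy",T)
E
```

```text
time: 10.8
ee_pos: [0.5796, -0.1448, 0.3172]
tcp_rot: [[0.95, -0.022, -0.312], [0.312, -0.01, 0.95], [-0.024, -1.0, -0.003]]
contact_force: [1.4, 0.1, -0.3]
gripper_width: 0.0769
time: 11.0
ee_pos: [0.5774, -0.1721, 0.3134]
tcp_rot: [[0.952, -0.028, -0.306], [0.306, -0.01, 0.952], [-0.029, -1.0, -0.001]]
contact_force: [0.1, 0.8, 0.0]
gripper_width: 0.0771
```

View pics/w11.png

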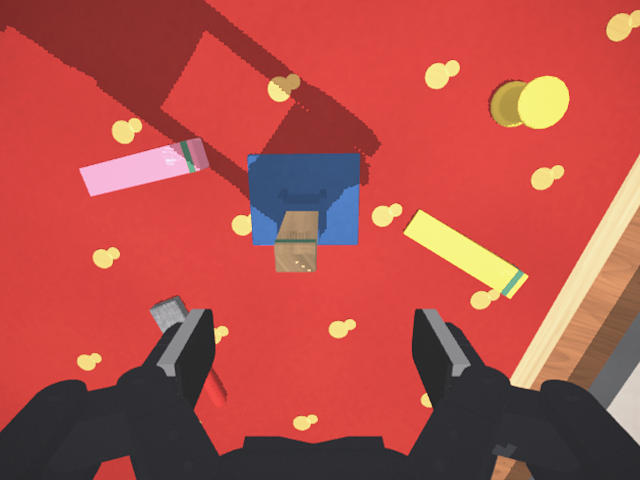

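```bash
python3 - <<'E'
from h import *
im=cv2.imread("pics/w11.png")
cv2.imwrite("pics/w11d.png",cv2.resize(im[140:290,235:375],None,fx=4,fy=4,interpolation=cv2.INTER_CUBIC))
E
```

```text
(no output)
```

View pics/w11d.png

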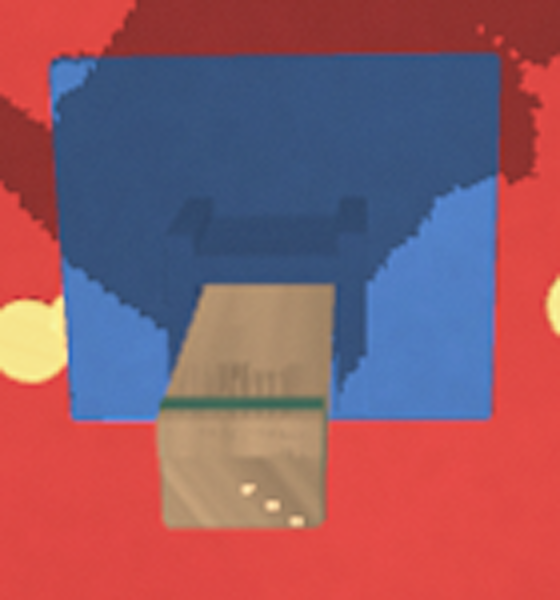

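```bash
python3 - <<'E'
from h import *
np.set_printoptions(precision=4,suppress=True)
c=viewer.camera("wrist");T=np.load("T11.npy")
W=rayp(c,np.array([(160,458),(327,455),(324,525),(165,527)])/4+(235,140),.16,T);print(W,W.mean(0))
d=lambda i,j: np.linalg.norm(W[i]-W[j])
print(d(0,1),d(1,2),d(2,3),d(3,0), [np.arctan2(*(W[j]-W[i])[1::-1]) for i,j in((0,1),(3,2))])
B=rayp(c,np.array([(52,60),(500,55),(493,420),(72,420)])/4+(235,140),.01,T);print(B,[np.arctan2(*(B[j]-B[i])[1::-1]) for i,j in((0,1),(3,2))])
s=ctrl.sense();print(np.arctan2(s['tcp_rot'][1][0],s['tcp_rot'][0][0]))
E
```

```text
[[ 0.5535 -0.2134  0.16  ]
 [ 0.5862 -0.2018  0.16  ]
 [ 0.5904 -0.2168  0.16  ]
 [ 0.5588 -0.2279  0.16  ]] [ 0.5722 -0.2149  0.16  ]
0.03470153067340484 0.01563182950452384 0.033522896370272545 0.015462212291977053 [np.float64(0.3409080390794518), np.float64(0.33687523099610106)]
[[ 0.4879 -0.1645  0.01  ]
 [ 0.6093 -0.1236  0.01  ]
 [ 0.6447 -0.2272  0.01  ]
 [ 0.5218 -0.2681  0.01  ]] [np.float64(0.3250870317795983), np.float64(0.3211065292407318)]
0.3127073223929761
```

```bash
python3 -m pendant '[[-0.003,-0.019,0,0.01,-0.028,0.012],[-0.003,-0.019,-0.02,0,0,0],[0,0,-0.02,0,0,0],[0,0,0,0,0,0]]'
```

```text
time: 11.5
ee_pos: [0.5716, -0.2037, 0.2706]
tcp_rot: [[0.946, -0.001, -0.324], [0.324, 0.003, 0.946], [0.0, -1.0, 0.004]]
contact_force: [-0.4, 0.6, -0.1]
gripper_width: 0.0771
```

```bash
python3 - <<'E'
from h import *
c,T=wristcam();cv2.imwrite("pics/w12.png",c["image"]);np.save("T12.npy",T)
im=c["image"]
cv2.imwrite("pics/w12.png",im)
E
```

```text
(no output)
```

View pics/w12.png

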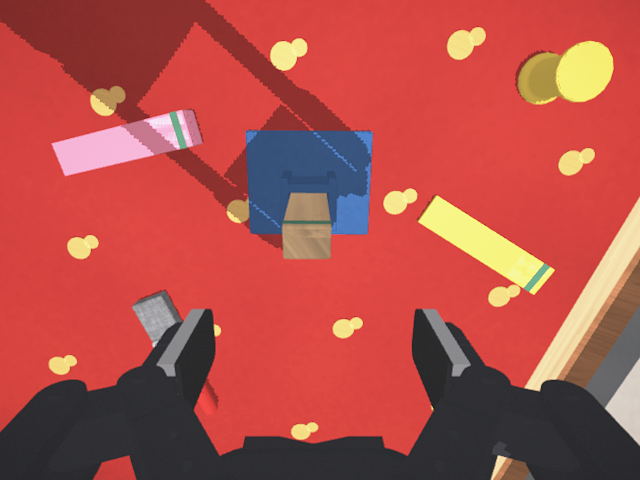

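```bash
python3 - <<'E'
from h import *
np.set_printoptions(precision=4,suppress=True)
c=viewer.camera("wrist");T=np.load("T12.npy")
W=rayp(c,np.array([(283.5,258),(330.5,258)]),.16,T);print(W,W.mean(0),np.linalg.norm(W[1]-W[0]),np.arctan2(*(W[1]-W[0])[1::-1]))
a=.324;yy=np.array([-np.sin(a),np.cos(a),0]);C=W.mean(0)+.0125*yy;print(C)
s=ctrl.sense();R=np.array(s["tcp_rot"]);d=C-s["ee_pos"];print(s["ee_pos"],d, R.T@d)
cv2.imwrite("pics/w12d.png",cv2.resize(cv2.imread("pics/w12.png")[160:280,240:380],None,fx=5,fy=5,interpolation=cv2.INTER_CUBIC))
E
```

```text
[[ 0.5582 -0.2275  0.16  ]
 [ 0.5899 -0.2167  0.16  ]] [ 0.5741 -0.2221  0.16  ] 0.03350364342374678 0.32961990848556383
[ 0.5701 -0.2103  0.16  ]
[ 0.5729 -0.2041  0.273 ] [-0.0027 -0.0062 -0.113 ] [-0.0049  0.113  -0.0051]
```

View pics/w12d.png

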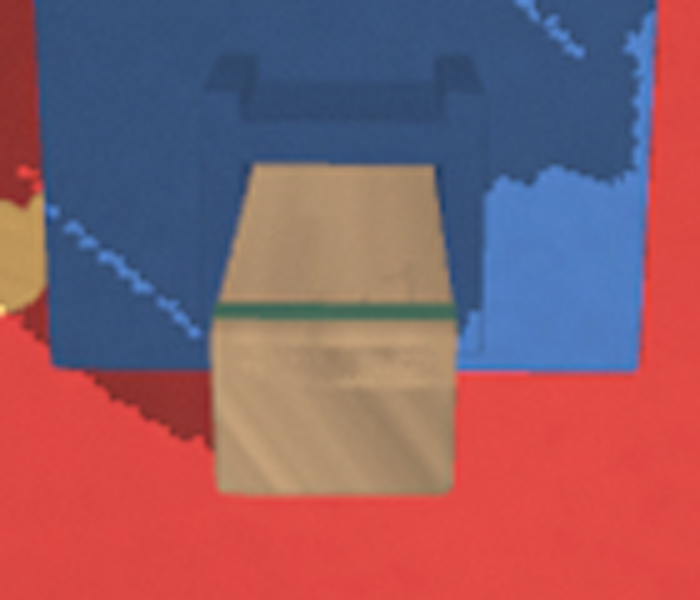

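```bash
python3 -m pendant '[[-0.003,-0.006,-0.02,0,0,0],[0,0,-0.03,0,0,0],[0,0,-0.03,0,0,0],[0,0,0,0,0,0]]'; python3 - <<'E'
from h import *
c,T=wristcam();cv2.imwrite("pics/w13.png",c["image"]);np.save("T13.npy",T)
E
```

```text
time: 12.0
ee_pos: [0.5736, -0.2077, 0.1965]
tcp_rot: [[0.945, 0.009, -0.328], [0.328, -0.001, 0.945], [0.009, -1.0, -0.004]]
contact_force: [-0.0, 0.3, 1.3]
gripper_width: 0.077
```

View pics/w13.png

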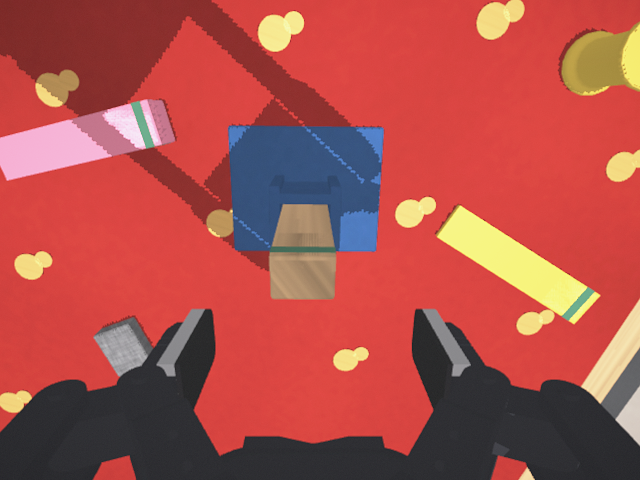

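```bash
python3 -m pendant '[[-0.004,-0.0025,-0.01,0,0.009,0],[0,0,-0.015,0,0,0],[0,0,-0.015,0,0,0],[0,0,0,0,0,0]]'; python3 - <<'E'
from h import *
c,T=wristcam();cv2.imwrite("pics/w14.png",c["image"]);np.save("T14.npy",T)
E
```

```text
time: 12.45
ee_pos: [0.5737, -0.2112, 0.1616]
tcp_rot: [[0.944, 0.009, -0.329], [0.329, -0.005, 0.944], [0.007, -1.0, -0.007]]
contact_force: [-0.3, -0.2, -0.6]
gripper_width: 0.0766
```

View pics/w14.png

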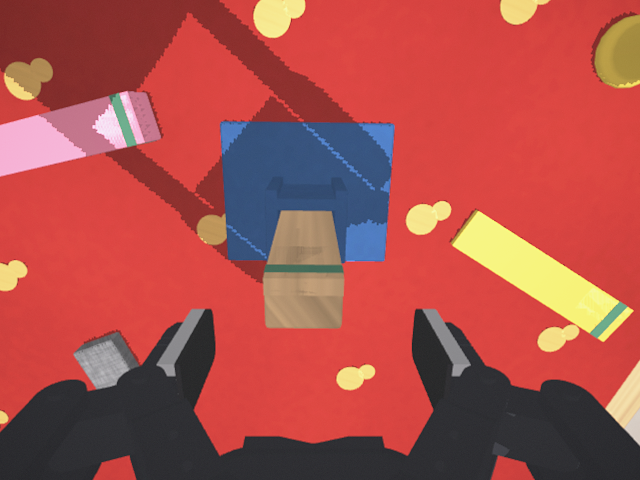

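```bash
python3 -m pendant '[[-0.005,-0.001,-0.006,-0.004,0.009,0],[-0.0005,0,-0.01,0,0.002,0],[-0.0005,0,-0.01,0,0.002,0],[0,0,-0.005,0,0,0],[0,0,0,0,0,0]]'; python3 - <<'E'
from h import *
c,T=wristcam();cv2.imwrite("pics/w15.png",c["image"]);np.save("T15.npy",T)
E
```

```text
time: 13.0
ee_pos: [0.5685, -0.2129, 0.1306]
tcp_rot: [[0.944, -0.002, -0.329], [0.329, -0.01, 0.944], [-0.005, -1.0, -0.009]]
contact_force: [-0.7, -0.8, -0.7]
gripper_width: 0.077
```

View pics/w15.png

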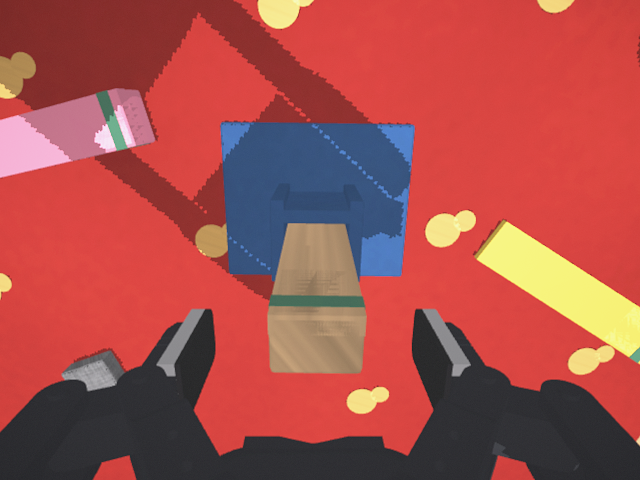

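```bash
python3 - <<'E'
from h import *
np.set_printoptions(precision=4,suppress=True)
c=viewer.camera("wrist");T=np.load("T15.npy")
W=rayp(c,np.array([(271,371),(363,371)]),.16,T);print(W,np.linalg.norm(W[1]-W[0]),np.arctan2(*(W[1]-W[0])[1::-1]))
a=.329;yy=np.array([-np.sin(a),np.cos(a),0]);C=W.mean(0)+.0125*yy;print(C)
s=ctrl.sense();R=np.array(s["tcp_rot"]);d=C-s["ee_pos"];print(s["ee_pos"],d, R.T@d)
E
```

```text
[[ 0.5582 -0.2274  0.16  ]
 [ 0.5898 -0.2163  0.16  ]] 0.03350353765047525 0.3394841643637326
[ 0.5699 -0.21    0.16  ]
[ 0.5688 -0.2131  0.1314] [0.0011 0.0031 0.0286] [ 0.0019 -0.0287  0.0023]
```

```bash
python3 -m pendant '[[0.001,0.003,-0.006,0.01,-0.003,0],[0,0,-0.007,0,0,0],[0,0,-0.005,0,0,0],[0,0,0,0,0,0]]'
```

```text
time: 13.5
ee_pos: [0.5704, -0.21, 0.1125]
tcp_rot: [[0.944, 0.003, -0.329], [0.329, -0.0, 0.944], [0.003, -1.0, -0.001]]
contact_force: [0.3, 0.1, -0.5]
gripper_width: 0.077
```

```bash
python3 -m pendant '[[0,0,0,0,0,0],[0,0,0,0,0,0],[0,0,0,0,0,0],[0,0,0,0,0,0],[0,0,0,0,0,0],[0,0,0,0,0,0]]' 0.2 60;  python3 - <<'E'
from h import *
c,T=wristcam();cv2.imwrite("pics/w16.png",c["image"]);np.save("T16.npy",T)
E
```

```text
time: 14.1
ee_pos: [0.5706, -0.2101, 0.1128]
tcp_rot: [[0.944, 0.004, -0.329], [0.329, -0.0, 0.944], [0.003, -1.0, -0.002]]
contact_force: [-1.0, 0.1, -1.1]
gripper_width: 0.0335
```

View pics/w16.png

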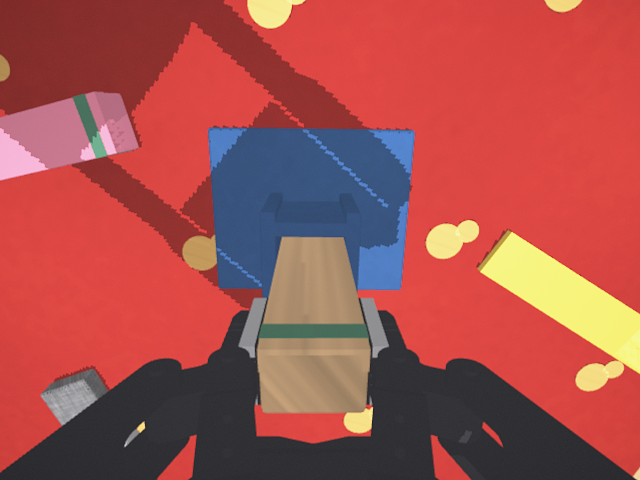

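```bash
python3 -m pendant '[[0,0,0.008,0,0,0],[0,0,0.015,0,0,0],[0,0,0.015,0,0,0],[0,0,0.015,0,0,0],[0,0,0.015,0,0,0],[0,0,0.02,0,0,0],[0,0,0.03,0,0,0],[0,0,0.03,0,0,0]]'; python3 - <<'E'
from h import *
c,T=wristcam();cv2.imwrite("pics/w17.png",c["image"]);np.save("T17.npy",T)
E
```

```text
time: 14.95
ee_pos: [0.5677, -0.2089, 0.2658]
tcp_rot: [[0.944, -0.002, -0.329], [0.329, 0.002, 0.944], [-0.001, -1.0, 0.003]]
contact_force: [0.0, -0.4, -0.9]
gripper_width: 0.0334
```

View pics/w17.png

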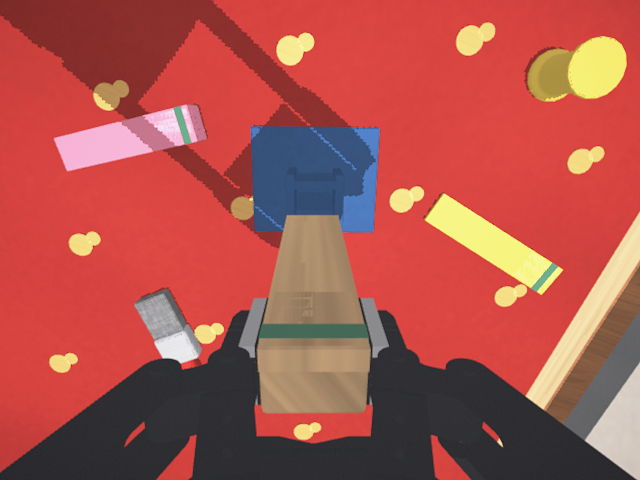

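```bash
python3 - <<'E'
from h import *
np.set_printoptions(precision=4,suppress=True)
cv2.imwrite("pics/w17d.png",cv2.resize(cv2.imread("pics/w17.png")[200:430,230:400],None,fx=3,fy=3,interpolation=cv2.INTER_CUBIC))
c=viewer.camera("wrist");T=c["tool_from_camera"]
def rt(uv,y):
    d=np.c_[np.array(uv,float),np.ones(len(uv))]@np.linalg.inv(c["camera_matrix"]).T@T[:3,:3].T;o=T[:3,3]
    return o+d*((y-o[1])/d[:,1])[:,None]
print("thin",rt([(287,215),(338,215)],.1028)); print("top back",rt([(258,411),(370,411)],-.0472))
print("band low edge? head bottom y=-.0072", rt([(259,338),(369,338)],-.0272))
E
```

```text
thin [[-0.0167  0.1028  0.0149]
 [ 0.0173  0.1028  0.0149]]
top back [[-0.0171 -0.0472 -0.0125]
 [ 0.019  -0.0472 -0.0125]]
band low edge? head bottom y=-.0072 [[-0.0188 -0.0272  0.0019]
 [ 0.0208 -0.0272  0.0019]]
```

View pics/w17d.png

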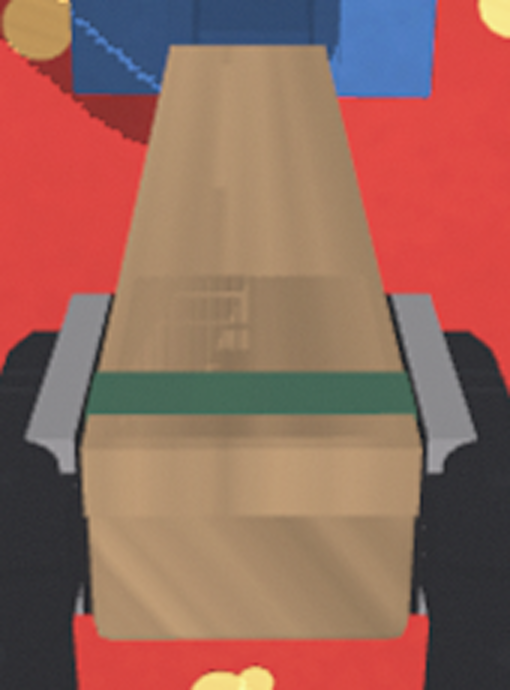

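```bash
python3 -m pendant '[[0.003,0.03,0,0,0,-0.08],[0.003,0.04,0,0,0,-0.08],[0.003,0.045,0,0,0,-0.07],[0.003,0.045,0,0,0,0],[0.003,0.045,0,0,0,0],[0.003,0.045,0,0,0,0],[0.003,0.04,0,0,0,0],[0,0.02,0,0,0,0]]';python3 -m pendant '[[0,0,0,0,0,0]]'
```

```text
time: 15.85
ee_pos: [0.5893, 0.1079, 0.2709]
tcp_rot: [[0.996, 0.007, -0.089], [0.089, -0.004, 0.996], [0.007, -1.0, -0.004]]
contact_force: [1.3, -0.8, -0.3]
gripper_width: 0.0333
time: 15.95
ee_pos: [0.5889, 0.1107, 0.2708]
tcp_rot: [[0.996, 0.007, -0.092], [0.092, -0.003, 0.996], [0.006, -1.0, -0.004]]
contact_force: [0.9, -0.0, -0.9]
gripper_width: 0.0334
```

```bash
python3 -m pendant '[[0.003,0.011,0,0.003,0.006,0.012],[0.001,0.009,0,0,0,0],[0,0,0,0,0,0],[0,0,0,0,0,0]]'; python3 - <<'E'
from h import *
c,T=wristcam();cv2.imwrite("pics/w18.png",c["image"]);np.save("T18.npy",T)
E
```

```text
time: 16.35
ee_pos: [0.5931, 0.1306, 0.2706]
tcp_rot: [[0.995, -0.0, -0.105], [0.105, -0.0, 0.995], [-0.001, -1.0, -0.0]]
contact_force: [0.0, 0.2, -0.6]
gripper_width: 0.0336
```

View pics/w18.png

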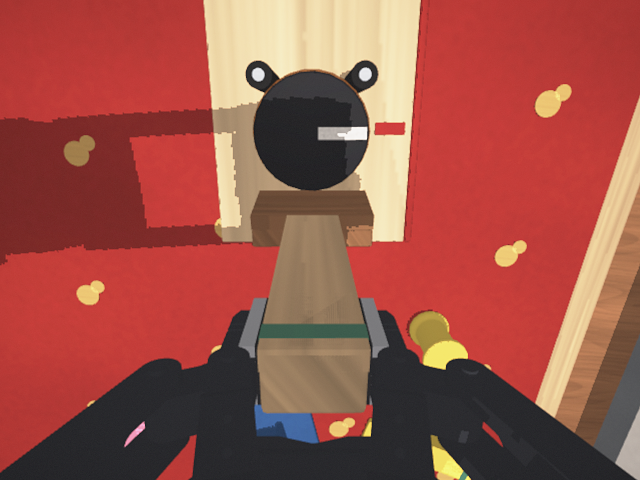

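```bash
python3 - <<'E'
from h import *
np.set_printoptions(precision=4,suppress=True)
im=cv2.imread("pics/w18.png")
cv2.imwrite("pics/w18d.png",cv2.resize(im[50:260,200:430],None,fx=3,fy=3,interpolation=cv2.INTER_CUBIC))
c=viewer.camera("wrist");T=np.load("T18.npy")
a=.105;ex=np.array([np.cos(a),np.sin(a)]);ey=np.array([-np.sin(a),np.cos(a)]);O=np.array([.5863,.1961])
cf=lambda W:(np.c_[(W[:,:2]-O)@ex,(W[:,:2]-O)@ey])
print("lid L,R,T,B",cf(rayp(c,[(254,131),(369,131),(312,71),(312,190)],.122,T)))
print("fence top edge",cf(rayp(c,[(251,213),(374,213)],.114,T)))
print("thin edge",cf(rayp(c,[(287,215),(338,215)],.168,T)))
print("posts",cf(rayp(c,[(258,74),(365,74)],.105,T)))
print("bar",bar((318,132.5),(367,133),T,c))
E
```

```text
lid L,R,T,B [[-0.043   0.0015]
 [ 0.0419  0.0015]
 [-0.0002  0.0423]
 [-0.0002 -0.0424]]
fence top edge [[-0.0496 -0.0626]
 [ 0.0498 -0.0626]]
thin edge [[-0.0168 -0.0507]
 [ 0.0172 -0.0507]]
posts [[-0.0406  0.0419]
 [ 0.0394  0.0419]]
bar ([[0.5905, 0.197, 0.122], [0.6265, 0.2004, 0.122]], np.float64(5.454342250332638))
```

View pics/w18d.png

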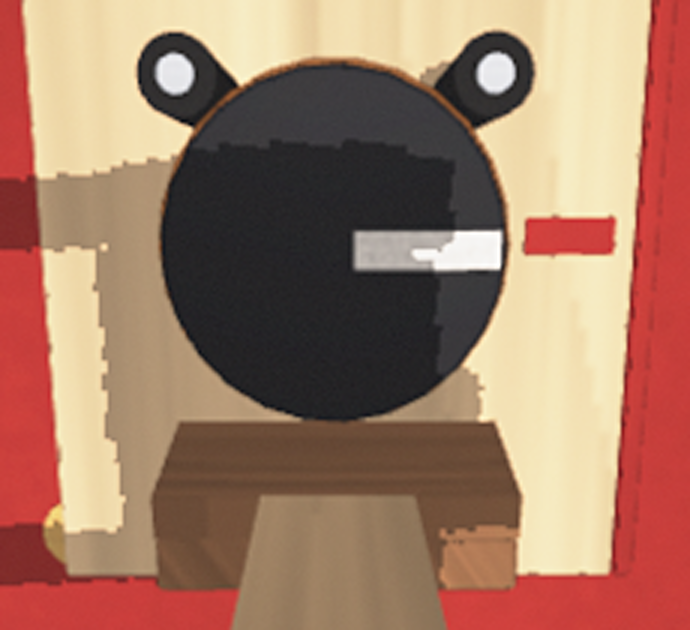

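```bash
python3 -m pendant '[[0,0,-0.015,0,0,0],[-0.0005,0,-0.015,0,0,0],[-0.0005,0,-0.01,0,0,0],[0,0,0,0,0,0]]'; python3 - <<'E'
from h import *
c,T=wristcam();cv2.imwrite("pics/w19.png",c["image"]);np.save("T19.npy",T)
E
```

```text
time: 16.85
ee_pos: [0.5924, 0.1283, 0.23]
tcp_rot: [[0.995, 0.001, -0.101], [0.101, -0.0, 0.995], [0.001, -1.0, -0.001]]
contact_force: [0.4, 0.1, -0.8]
gripper_width: 0.0332
```

View pics/w19.png

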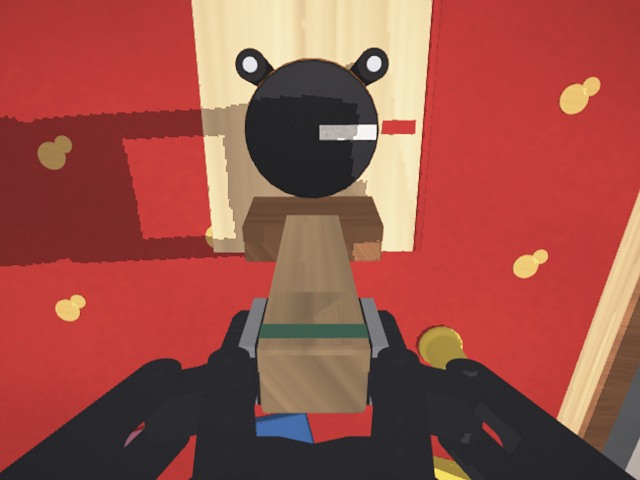

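```bash
python3 -m pendant '[[0.0005,0.0045,0,0,0,0.004],[0,0.0005,-0.008,0,0,0],[0,0.0005,-0.008,0,0,0],[0,0.0005,-0.005,0,0,0],[0,0,0,0,0,0]]'; python3 - <<'E'
from h import *
c,T=wristcam();cv2.imwrite("pics/w20.png",c["image"]);np.save("T20.npy",T)
E
```

```text
time: 17.4
ee_pos: [0.5943, 0.135, 0.2098]
tcp_rot: [[0.994, 0.004, -0.106], [0.106, 0.0, 0.994], [0.004, -1.0, -0.0]]
contact_force: [-0.1, 0.0, -1.1]
gripper_width: 0.0331
```

View pics/w20.png

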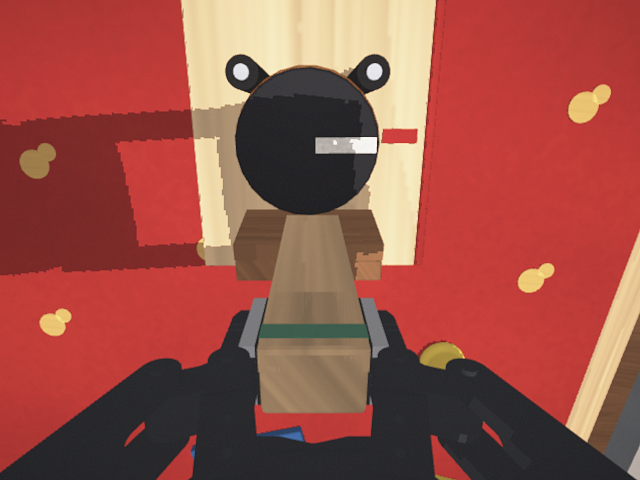

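```bash
python3 -m pendant '[[-0.001,-0.0015,-0.003,0,0.004,0],[0,0,-0.006,0,0,0],[0,0,-0.006,0,0,0],[0,0,0,0,0,0]]'
```

```text
time: 17.85
ee_pos: [0.5935, 0.1332, 0.1941]
tcp_rot: [[0.994, 0.001, -0.106], [0.106, 0.0, 0.994], [0.001, -1.0, 0.0]]
contact_force: [-0.3, -0.8, -0.9]
gripper_width: 0.0336
```

```bash
python3 -m pendant '[[0,0.0002,-0.005,0,0,0],[0,0.0002,-0.005,0,0,0],[0,0.0002,-0.004,0,0,0]]';python3 -m pendant '[[0,0.0004,-0.003,0,0,0],[0,0.0004,-0.003,0,0,0]]'; python3 - <<'E'
from h import *
c,T=wristcam();cv2.imwrite("pics/w21.png",c["image"]);np.save("T21.npy",T)
E
```

```text
time: 18.15
ee_pos: [0.5938, 0.1339, 0.1794]
tcp_rot: [[0.994, 0.001, -0.105], [0.105, 0.0, 0.994], [0.001, -1.0, 0.0]]
contact_force: [0.5, -0.8, -0.5]
gripper_width: 0.0329
time: 18.35
ee_pos: [0.5937, 0.1347, 0.1726]
tcp_rot: [[0.994, 0.001, -0.105], [0.105, 0.0, 0.994], [0.001, -1.0, 0.0]]
contact_force: [-0.1, 0.4, -0.4]
gripper_width: 0.0333
```

View pics/w21.png

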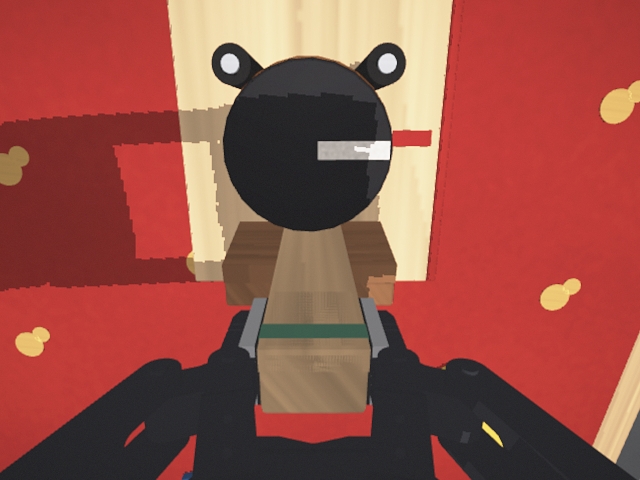

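```bash
for i in 1 2 3; do python3 -m pendant '[[0,0.0003,-0.002,0,0,0],[0,0.0003,-0.002,0,0,0]]'|egrep 'pos|force';done
```

```text
ee_pos: [0.5936, 0.1352, 0.168]
contact_force: [-0.9, -1.3, 0.1]
ee_pos: [0.5938, 0.1356, 0.1638]
contact_force: [-0.6, -1.8, 1.2]
ee_pos: [0.5939, 0.1362, 0.1596]
contact_force: [0.0, -1.6, -0.4]
```

```bash
for i in 1 2 3 4; do python3 -m pendant '[[0,0.0003,-0.002,0,0,0]]'|egrep 'pos|force';done
```

```text
ee_pos: [0.5939, 0.1364, 0.1575]
contact_force: [-0.1, -2.7, 0.9]
ee_pos: [0.5939, 0.1368, 0.1553]
contact_force: [0.6, -2.2, -0.1]
ee_pos: [0.5939, 0.137, 0.1531]
contact_force: [0.7, -2.7, 0.5]
ee_pos: [0.594, 0.1372, 0.151]
contact_force: [-0.8, -2.3, 0.0]
```

```bash
for i in 1 2 3 4; do python3 -m pendant '[[0,0.0002,-0.0015,0,0,0]]'|egrep 'pos|force';done;python3 - <<'E'
from h import *
c,T=wristcam();cv2.imwrite("pics/w22.png",c["image"]);np.save("T22.npy",T)
E
```

```text
ee_pos: [0.5939, 0.1374, 0.1492]
contact_force: [-0.6, -2.8, 1.2]
ee_pos: [0.594, 0.1376, 0.1476]
contact_force: [0.5, -1.6, 2.6]
ee_pos: [0.5942, 0.1378, 0.1462]
contact_force: [1.3, -2.4, 3.4]
ee_pos: [0.5944, 0.1381, 0.1448]
contact_force: [0.2, -2.5, 5.4]
```

View pics/w22.png

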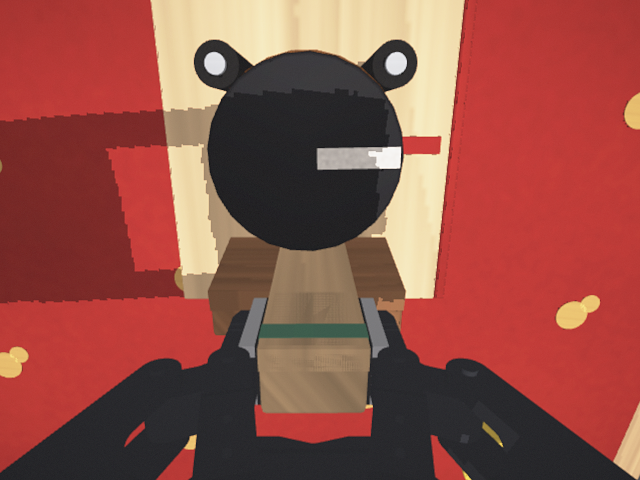

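```bash
python3 - <<'E'
from h import *
c=viewer.camera("wrist");T=np.load("T22.npy"); print(bar((317,159),(401,157),T,c), bar((317,169),(401,167),T,c))
E
for i in 1 2 3 4; do python3 -m pendant '[[0,0.0001,-0.0015,0,0,0]]'|egrep 'pos|force';done
```

```text
([[0.5905, 0.1983, 0.122], [0.6268, 0.203, 0.122]], np.float64(7.437740261034619)) ([[0.591, 0.194, 0.122], [0.6275, 0.1987, 0.122]], np.float64(7.444599473395056))
ee_pos: [0.5945, 0.1386, 0.1433]
contact_force: [-0.0, 1.4, 8.5]
ee_pos: [0.5947, 0.139, 0.1421]
contact_force: [-1.2, 1.0, 7.5]
ee_pos: [0.5948, 0.1394, 0.1408]
contact_force: [-1.2, -0.3, 7.3]
ee_pos: [0.595, 0.1398, 0.1396]
contact_force: [-1.0, -0.3, 6.0]
```

```bash
for i in 1 2 3 4; do python3 -m pendant '[[0,0,-0.0015,0,0,0]]'|egrep 'pos|force';done; python3 - <<'E'
from h import *
print(np.round(ctrl.sense()['tcp_rot'],3).tolist())
c,T=wristcam();cv2.imwrite("pics/w23.png",c["image"]);np.save("T23.npy",T)
D=viewer.camera("side")["image"];cv2.imwrite("pics/d23.png",cv2.resize(D[110:270,220:370],None,fx=4,fy=3.6,interpolation=cv2.INTER_CUBIC))
E
```

```text
ee_pos: [0.5951, 0.1402, 0.1384]
contact_force: [-0.0, 1.0, 6.7]
ee_pos: [0.5954, 0.1405, 0.1373]
contact_force: [-1.8, 0.2, 13.3]
ee_pos: [0.5957, 0.1407, 0.1367]
contact_force: [-5.9, -5.1, 26.5]
ee_pos: [0.5958, 0.1407, 0.1365]
contact_force: [-8.1, -5.2, 31.2]
[[0.994, 0.007, -0.106], [0.106, 0.002, 0.994], [0.007, -1.0, 0.001]]
```

View pics/w23.png

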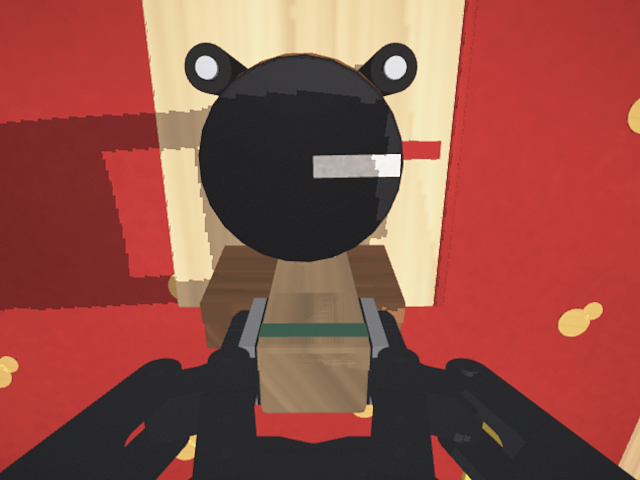

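View pics/d23.png

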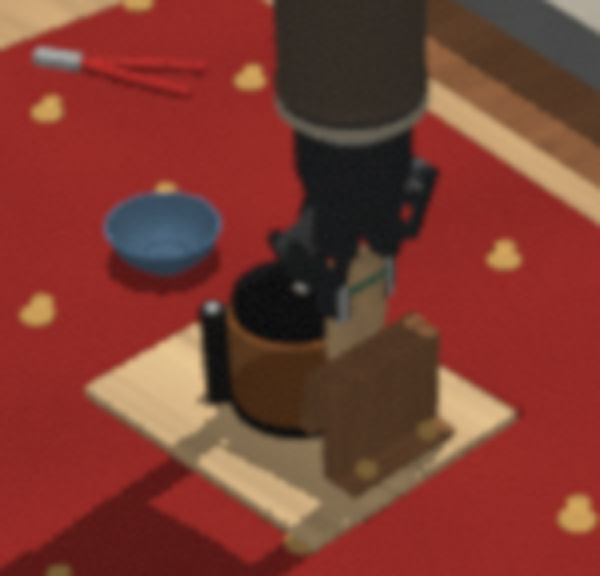

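```bash
python3 - <<'E'
from h import *
c=viewer.camera("wrist");T=np.load("T23.npy"); print(bar((313,157),(400,154.5),T,c), bar((314,178),(401,176),T,c))
E
python3 -m pendant '[[0,0,-0.001,0,0,0],[0,0,0,0,0,0],[0,0,0,0,0,0]]'; python3 -m pendant '[[0,0,0,0,0,0],[0,0,0,0,0,0],[0,0,0,0,0,0],[0,0,0,0,0,0],[0,0,0,0,0,0]]' 0.8; python3 - <<'E'
from h import *
c,T=wristcam();cv2.imwrite("pics/w24.png",c["image"]);np.save("T24.npy",T)
E
```

```text
([[0.5901, 0.2024, 0.122], [0.6259, 0.2072, 0.122]], np.float64(7.674512380201933)) ([[0.5914, 0.1938, 0.122], [0.6278, 0.1985, 0.122]], np.float64(7.350291380422544))
time: 21.15
ee_pos: [0.5956, 0.1407, 0.1366]
tcp_rot: [[0.994, 0.007, -0.106], [0.106, 0.002, 0.994], [0.008, -1.0, 0.001]]
contact_force: [1.9, -1.4, -0.2]
gripper_width: 0.0329
time: 21.65
ee_pos: [0.5951, 0.1412, 0.1359]
tcp_rot: [[0.994, 0.006, -0.105], [0.105, 0.003, 0.994], [0.006, -1.0, 0.002]]
contact_force: [-0.9, -0.5, -0.4]
gripper_width: 0.0685
```

View pics/w24.png

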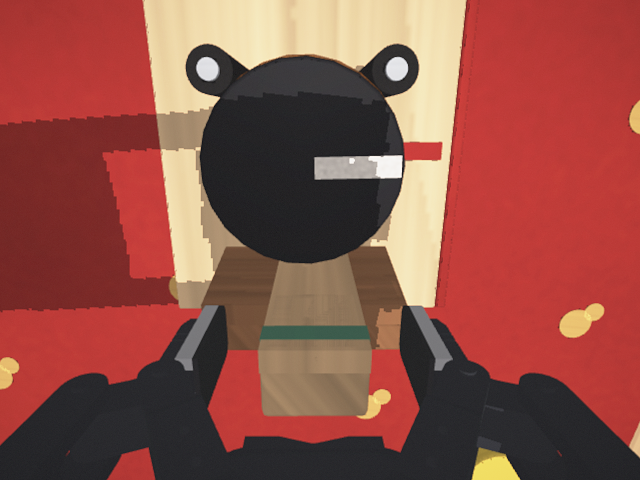

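```bash
python3 -m pendant '[[0,0,0.005,0,0,0],[0,0,0.015,0,0,0],[0,0,0.02,0,0,0],[0,0,0.03,0,0,0],[0,0,0.03,0,0,0],[0,0,0.03,0,0,0],[0,0,0,0,0,0],[0,0,0,0,0,0]]';python3 - <<'E'
from h import *
c,T=wristcam();cv2.imwrite("pics/w25.png",c["image"]);np.save("T25.npy",T)
D=viewer.camera("side")["image"];S=viewer.camera("scene")["image"]
f=lambda im,x,y: cv2.resize(im[y:y+120,x:x+130],None,fx=3,fy=3,interpolation=cv2.INTER_CUBIC)
cv2.imwrite("pics/d25.png",np.hstack([f(D,235,150),f(S,340,220)]))
E
```

```text
time: 22.5
ee_pos: [0.5938, 0.141, 0.2726]
tcp_rot: [[0.994, 0.005, -0.105], [0.105, 0.003, 0.994], [0.006, -1.0, 0.002]]
contact_force: [0.2, -0.8, -1.8]
gripper_width: 0.0685
```

View pics/w25.png

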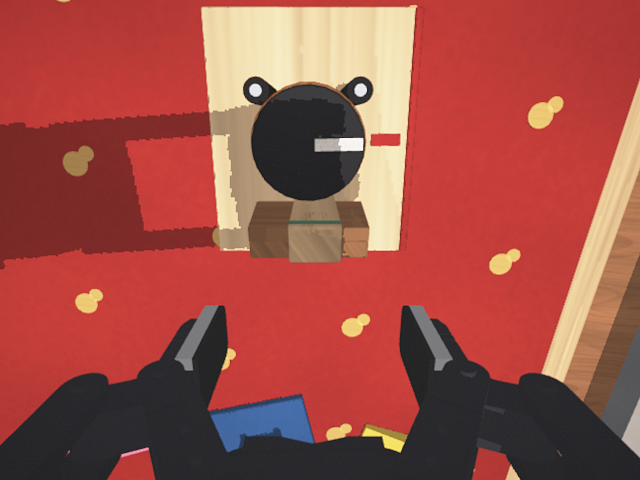

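View pics/d25.png

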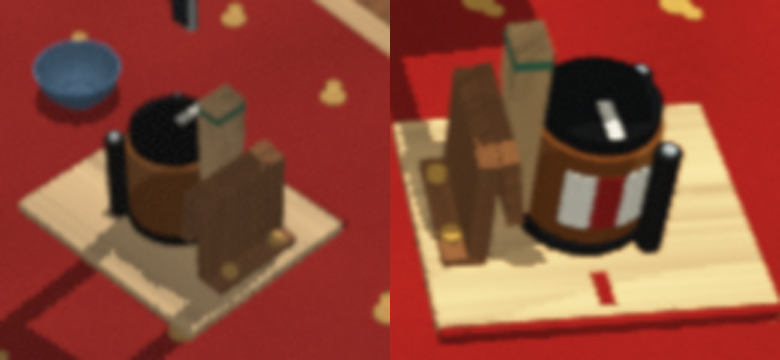

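```bash
python3 - <<'E'
from h import *
np.set_printoptions(precision=4,suppress=True)
c=viewer.camera("wrist");T=np.load("T25.npy")
a=.105;ex=np.array([np.cos(a),np.sin(a)]);ey=np.array([-np.sin(a),np.cos(a)]);O=np.array([.5863,.1961])
cf=lambda W:(np.c_[(W[:,:2]-O)@ex,(W[:,:2]-O)@ey])
print("lid",cf(rayp(c,[(251,142),(366,142),(308,84),(308,201)],.122,T)))
for z in(.180,.184,.188):
    W=rayp(c,[(289.5,261),(341,261)],z,T);print(z,W,cf(W),np.linalg.norm(W[1]-W[0]))
print("bar",bar((315,145.5),(363,144.5),T,c))
print("thin px->", proj(c,[0.5863,.15,.1],T))
E
```

```text
lid [[-0.0432  0.0041]
 [ 0.043   0.0041]
 [-0.0004  0.0446]
 [-0.0006 -0.0409]]
0.18 [[0.581  0.1259 0.18  ]
 [0.6151 0.1295 0.18  ]] [[-0.0126 -0.0692]
 [ 0.0216 -0.0693]] 0.03426923019458163
0.184 [[0.5811 0.1275 0.184 ]
 [0.6146 0.1309 0.184 ]] [[-0.0124 -0.0677]
 [ 0.0213 -0.0678]] 0.033703470746495226
0.188 [[0.5811 0.129  0.188 ]
 [0.6141 0.1324 0.188 ]] [[-0.0122 -0.0662]
 [ 0.021  -0.0662]] 0.03313771129840904
bar ([[0.5909, 0.1981, 0.122], [0.6267, 0.2027, 0.122]], np.float64(7.20478289331387))
thin px-> [[303.2075 201.4102]]
```

```bash
python3 -m pendant '[[0.002,0,-0.01,0,0,0],[0,0,-0.02,0,0,0],[0,0,-0.02,0,0,0],[0,0,-0.015,0,0,0],[0,0,-0.01,0,0,0],[0,0,0,0,0,0]]' 0; python3 -c "
from h import *
c,T=wristcam();cv2.imwrite('pics/w26.png',c['image'])"
```

```text
time: 23.3
ee_pos: [0.5931, 0.1404, 0.1864]
tcp_rot: [[0.994, -0.004, -0.105], [0.105, 0.001, 0.994], [-0.004, -1.0, 0.002]]
contact_force: [-0.7, -0.0, 0.3]
gripper_width: -0.0001
```

View pics/w26.png

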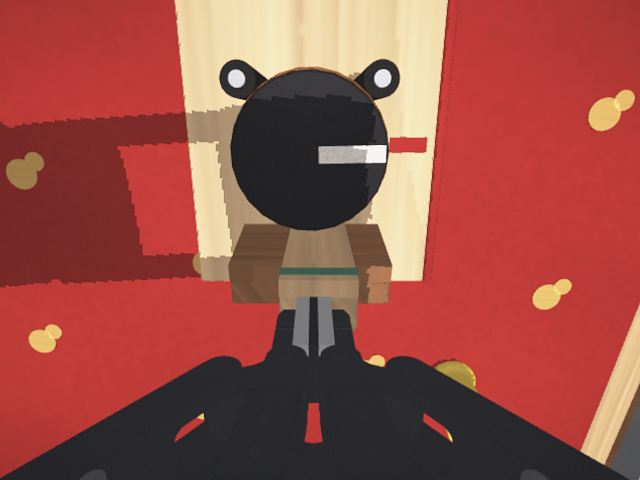

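Fingertips sit over the wedge head (col 280-358, tip at 313,297). Shift +3 mm in x and press gently.

```bash
python3 -m pendant '[[0.003,0.001,-0.002,0,-0.004,0],[0,0,-0.001,0,0,0]]'|egrep 'pos|force'; for i in 1 2 3 4 5 6 7; do python3 -m pendant '[[0,0,-0.0008,0,0,0]]'|egrep 'pos|force';done
```

```text
ee_pos: [0.5974, 0.1416, 0.1849]
contact_force: [-0.1, 0.7, 0.1]
ee_pos: [0.5978, 0.1418, 0.1845]
contact_force: [-0.0, -0.5, 0.8]
ee_pos: [0.5981, 0.1418, 0.1841]
contact_force: [0.3, -0.1, 0.5]
ee_pos: [0.5983, 0.1419, 0.1837]
contact_force: [-0.5, 0.1, -0.8]
ee_pos: [0.5984, 0.1418, 0.1831]
contact_force: [-0.1, -0.0, -0.1]
ee_pos: [0.5985, 0.1419, 0.1824]
contact_force: [-0.9, 1.0, -0.9]
ee_pos: [0.5985, 0.1418, 0.1816]
contact_force: [-0.4, -0.1, -0.7]
ee_pos: [0.5985, 0.1418, 0.1807]
contact_force: [0.6, 0.1, 0.5]
```

```bash
for i in 1 2 3 4 5 6 7 8; do python3 -m pendant '[[0,0,-0.0008,0,0,0]]'|egrep 'pos|force';done
```

```text
ee_pos: [0.5985, 0.1419, 0.1798]
contact_force: [0.3, 0.5, -0.3]
ee_pos: [0.5984, 0.1418, 0.1789]
contact_force: [-0.2, -0.4, 0.5]
ee_pos: [0.5986, 0.1419, 0.1783]
contact_force: [-2.0, -0.4, 12.2]
ee_pos: [0.599, 0.1419, 0.1782]
contact_force: [-2.1, -0.7, 14.0]
ee_pos: [0.5993, 0.142, 0.1781]
contact_force: [-2.4, -0.8, 11.0]
ee_pos: [0.5996, 0.142, 0.1781]
contact_force: [-3.5, -0.9, 11.6]
ee_pos: [0.5998, 0.1421, 0.1781]
contact_force: [-3.6, -1.2, 11.4]
ee_pos: [0.5999, 0.1421, 0.178]
contact_force: [-3.4, -0.6, 11.7]
```

```bash
for i in 1 2; do python3 -m pendant '[[-0.001,0,-0.0014,0,0,0]]'|egrep 'pos|force';done; python3 -m pendant '[[0,0,0.003,0,0,0],[0,0,0.01,0,0,0],[0,0,0.03,0,0,0],[0,0,0.04,0,0,0],[0,0,0.03,0,0,0],[0,0,0,0,0,0]]';python3 - <<'E'
from h import *
c,T=wristcam();cv2.imwrite("pics/w27.png",c["image"]);np.save("T27.npy",T)
D=viewer.camera("side")["image"];S=viewer.camera("scene")["image"]
f=lambda im,x,y: cv2.resize(im[y:y+120,x:x+130],None,fx=3,fy=3,interpolation=cv2.INTER_CUBIC)
cv2.imwrite("pics/d27.png",np.hstack([f(D,235,150),f(S,340,220)]))
E
```

```text
ee_pos: [0.5999, 0.1421, 0.1779]
contact_force: [-0.6, -2.9, 21.6]
ee_pos: [0.5999, 0.1421, 0.1779]
contact_force: [-1.2, -2.1, 18.1]
time: 25.85
ee_pos: [0.5988, 0.1419, 0.2967]
tcp_rot: [[0.994, 0.013, -0.106], [0.106, 0.003, 0.994], [0.014, -1.0, 0.002]]
contact_force: [0.2, 0.3, -1.0]
gripper_width: -0.0004
```

View pics/w27.png

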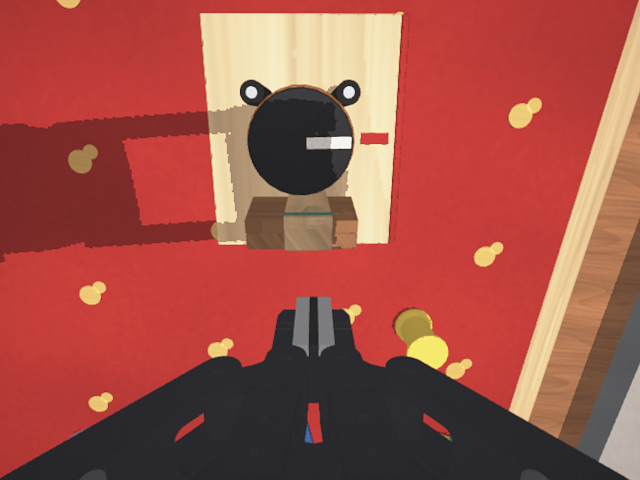

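View pics/d27.png

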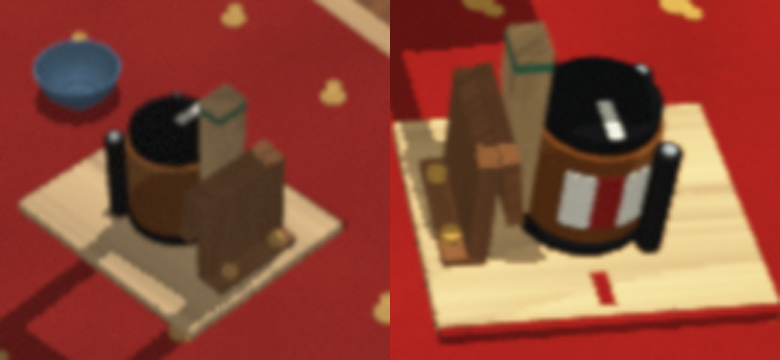

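The pictures show the jar, wedge and label unmoved by the press, and the arm is clear at z = 0.297. I'm handing in.

```bash
python3 -c "
from bench import order; print(order.close_job())"
```

```text
the job is handed in; nothing more can be done
None
```

The jar's label faces front and the wooden wedge is jammed between jar and fence. Both are released, and I handed the job in at about 26 s of the 72 s allowed.

- **Turning the jar:** I rolled it about 142° in one stroke with the shut fingertips on its lid, at about 7–9 N. It then read 7.0°, against about 6° for the carrier.
- **Driving the wedge:** I took it from the blue rack and pushed it down in small steps until it stalled at about 31 N, thin end about 35 mm above the bench. Then I let go and backed off.
- **Tightness check:** I pressed the wedge's top with up to about 21 N and it sank no more than about 0.4 mm. I could not measure its clamping force once released; that it exceeds 6 N is inferred from these presses.
- **Last pictures:** The jar stood upright, about 2–4 mm from the swivel axis towards the posts. Its label bar read about 7.2° before the press, about 1° off front, and the pictures taken after it showed no change. The wedge was upright. The bowl and spool looked undisturbed. I never went near the brush and did not check it at the end. The gripper was clear.

**Disagreements:**
- **Fingertip position:** The shut fingertips ended about 6 mm behind the TCP, not 22 mm ahead as stated. The first touch on the lid therefore came lower than I expected and peaked near 25 N, under the 40 N limit.
- **Side camera:** It differed from the scene camera by about 7 mm in y, so I relied on the wrist camera.

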